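# Fill the dice tower and close it

## Task

Get the draw tower at the game stand ready for visitors: put every wooden die from the tray down through the narrow neck into the clear tower, then close it by sliding the parked lid along the deck, never lifting it off, until it drops flat into the pocket over the mouth. Leave the cone, the disc and everything else on the counter where they are.

Things in the scene. Friction and masses are not known exactly. Their poses are not given: they have to be found in the camera images.
- tower: Dice draw tower, fixed: clear square column, 104 mm outside, 96 inside, with a floor that slants 40 degrees down towards the robot, shoulder 156 mm above the counter, then a clear square neck 38 x 38 mm inside up to 196 mm, and a flat deck on top (see mouth, park). Origin: on the counter under the mouth's centre; z up; x from the mouth to the lid's parking place, within 15 degrees of straight away from the robot.
- mouth (a point): Centre of the tower's 38 mm square mouth, level with the deck's top face, 200 mm above the counter; axes as the tower's. Around the mouth the deck has a square pocket for the lid, 70 x 70 mm, 4 mm deep, centred on this point, sides along the tower's x and y; the mouth opens in the pocket's floor.
- park (a point): Middle of the lid's parking place: point on the deck's plain top face, 95 mm from the mouth along the tower's x. The deck reaches from 56 mm short of the mouth's centre to 158 mm beyond it and 56 mm to either side; rails 8 mm high run along both long edges (inner faces 50 mm from the middle line) and the far end (inner face at 152 mm). A round post carries the deck at 130 mm.
- lid: Loose flat square wooden lid, 65 x 65 x 8 mm, 80 to 170 g, with a wooden grip bar on top, 14 mm thick (lid's x), 44 mm long (lid's y), 26 mm high. Origin: centre of the lid's underside; z up. Starts flat on the deck 85 to 105 mm from the mouth, up to 7 mm off the middle line, turned up to 0.18 rad. In the pocket its underside is 196 mm above the counter.
- tray: Low dice tray with a felt floor, fixed to the counter: 260 (x) x 320 (y) mm, floor 4 mm above the counter, rim 8 mm thick and 14 mm high. Origin: centre of its underside. It stands on one half (left or right) of the counter, the tower on the other.
- die1: Big wooden die with dark pips, a cube with 26 mm edges, about 16 g, loose in the tray at the start. Origin: its centre; axes square to its faces. Absent (None) in some starts.
- die2: Big wooden die with dark pips, a cube with 26 mm edges, about 16 g, loose in the tray at the start. Origin: its centre; axes square to its faces. Absent (None) in some starts.
- die3: Big wooden die with dark pips, a cube with 26 mm edges, about 16 g, loose in the tray at the start. Origin: its centre; axes square to its faces. Absent (None) in some starts.
- die4: Big wooden die with dark pips, a cube with 26 mm edges, about 16 g, loose in the tray at the start. Origin: its centre; axes square to its faces. Absent (None) in some starts.
- die5: Big wooden die with dark pips, a cube with 26 mm edges, about 16 g, loose in the tray at the start. Origin: its centre; axes square to its faces. Absent (None) in some starts.
- die6: Big wooden die with dark pips, a cube with 26 mm edges, about 16 g, loose in the tray at the start. Origin: its centre; axes square to its faces. Absent (None) in some starts.
- die7: Big wooden die with dark pips, a cube with 26 mm edges, about 16 g, loose in the tray at the start. Origin: its centre; axes square to its faces. Absent (None) in some starts.
- cone: Brass cone marker, 34 mm across the base, 38 mm high, standing in the tray among the dice; leave it. Origin: centre of its underside.
- disc: Flat steel disc, 42 mm across, 10 mm thick, lying in the tray among the dice; leave it. Origin: centre of its underside.
- cardbox: Closed cardboard card box, 66 x 92 x 30 mm, behind the work area; leave it. Origin: centre of its underside.
- timer: Sand timer, 44 mm across, 62 mm high, standing behind the work area; leave it. Origin: centre of its underside.
- pot: White ceramic cup, 64 mm across, 55 mm high, behind the work area; leave it. Origin: centre of its underside.

How it is judged (in metres and radians):
On the way, in this order (a step that is already met when the one before it is completed fails the run):
1. every die that is present lies inside the tower, below the neck (x of die1 in the frame of tower between -0.046 and 0.046 m and y of die1 in the frame of tower between -0.046 and 0.046 m and z of die1 in the frame of tower between 0.006 and 0.156 m and x of die2 in the frame of tower between -0.046 and 0.046 m and y of die2 in the frame of tower between -0.046 and 0.046 m and z of die2 in the frame of tower between 0.006 and 0.156 m and x of die3 in the frame of tower between -0.046 and 0.046 m and y of die3 in the frame of tower between -0.046 and 0.046 m and z of die3 in the frame of tower between 0.006 and 0.156 m and x of die4 in the frame of tower between -0.046 and 0.046 m and y of die4 in the frame of tower between -0.046 and 0.046 m and z of die4 in the frame of tower between 0.006 and 0.156 m and x of die5 in the frame of tower between -0.046 and 0.046 m and y of die5 in the frame of tower between -0.046 and 0.046 m and z of die5 in the frame of tower between 0.006 and 0.156 m and x of die6 in the frame of tower between -0.046 and 0.046 m and y of die6 in the frame of tower between -0.046 and 0.046 m and z of die6 in the frame of tower between 0.006 and 0.156 m and x of die7 in the frame of tower between -0.046 and 0.046 m and y of die7 in the frame of tower between -0.046 and 0.046 m and z of die7 in the frame of tower between 0.006 and 0.156 m), for 0.2 s.
2. the lid has dropped flat into the pocket over the mouth (horizontal distance between lid and mouth below 0.006 m and z of lid in the frame of tower between 0.193 and 0.1978 m and angle between lid's own z axis and vertical below 0.03 rad), for 0.2 s.
At the end, for the whole second after the job is handed in: Every die present is inside the clear column (its centre below the shoulder, 156 mm above the counter) and the lid lies at rest in the pocket: underside less than 198 mm above the counter, within 6 mm of the mouth's centre, level to 0.03 rad (all of step 1 and all of step 2 and linear speed of lid below 0.02 m/s); the robot touches nothing.
It fails at once if the lid is lifted more than 20 mm off the deck, falls off it or tips by more than 0.4 rad (z of lid in the frame of tower above 0.22 m or z of lid in the frame of tower below 0.185 m or angle between lid's own z axis and vertical above 0.4 rad).
It fails at once if the cone, the disc or another bystander is moved more than 60 mm (distance of any of cone, disc, cardbox, timer, pot from where it was at the start of the episode above 0.06 m).
Of die1, die2, die3, die4, die5, die6, die7 only 5 to 7 are there at a start; the rules pass over those that are not, and their reading is None.
At some moment in a run one of die1, die2, die3, die4, die5, die6, die7 may be knocked a few centimetres aside while the robot is not near it.
Once in a run the grip may slacken for a moment while it holds something.
It also fails if it takes over 210 s, if anything falls off the work surface, if the arm or the gripper's body presses on something with over 40 N, if the wrist force passes 120 N, or if a joint passes its speed limit or range.

## Robot

A 6-joint arm with a two-finger parallel gripper is mounted at the origin on the work surface. World frame = base frame: x ahead of the robot, y to its left, z up, the work surface at z = 0. Lengths are in m, angles in degrees, forces in N, time in s.
With the tool pointing down it reaches from about 0.25 to 0.725 m from the base axis. Payload 9.7 kg.
Tool frame: the origin (TCP) lies midway between the tips of the shut fingers; the grasp point (between the pads) lies 19 mm behind it; z points along the fingers, y is the direction in which the jaws open and shut (so a half turn about z gives the same grasp; the last joint's range is limited). The gripper opens to 85 mm and grips with 20 to 120 N. Pads are 22 mm wide; open, the fingers measure 114 mm over their backs; the gripper's body (76 mm by 85 mm) begins 54 mm behind the grasp point. The pads swing forward as they close: fully open they stand 13 mm farther back than shut.
Start: joints at [-74.599, 4.979, 10.078, 95.1, 0, 90], TCP at [0.146, -0.53, 0.231] pointing down, gripper open.
Joint ranges: [-179.16, 179.16], [-48.56, 103.87], [-65.8, 70.77], [-126.05, 130.52], [-82.76, 87.17], [-180, 180]. Speed limits (degrees/s): [127.2, 127.2, 147.25, 180, 180, 180].

## Interface

Orientations are given as [roll, pitch, yaw] about the fixed x, y, z axes, in that order (R = Rz(yaw) Ry(pitch) Rx(roll)).
In Python, from workcell import get_obs, camera, get_calibration, job_done gives the robot as it stands.
- The arm moves only by the tool play_rows, never from a script. Its argument "commands" is text: rows parted by semicolons, each of 5 numbers parted by spaces: the opening, from 0 (shut) to 1 (fully open), then the shift along the world's x, y, z in mm, then the turn about the world's z in degrees. A call has 1 to 10 rows; each row is the pose to reach, as a shift and turn from the pose commanded when the call began; what a row does not reach only later rows make up. A row lasts 1/12 s, in which the tool goes at most 41.7 mm and 7.16 degrees, less where a joint would pass 70% of its speed; a pose out of reach is approached as far as the arm can. A call with a gripper value outside its range is refused whole. The fingers move at their own pace and stop on an object; "force" is the grip in N (left out, the last holds). Time passes only in rows, so rows that repeat a pose let the fingers close. It gives the time, the measured TCP pose, the force and the opening at its end, in the units of the state.
- get_obs(): the state, without advancing time (a new reading comes with each control period).
- camera(name): name is "side" or "top" or "wrist"; returns the picture (384x512x3 uint8, red, green, blue); there is no depth.
- get_calibration(name): a dict with "fx", "fy", "cx", "cy" (pixels), "k1" (the pictures are not rectified: a ray, as slopes to the right and down, at radius r is drawn at 1 + k1 r^2 times it, then the intrinsics apply), "eye" and "attitude" of the camera in the world; the wrist camera has in their place "mount" (4x4, takes a point from camera to tool coordinates, whose origin is the TCP and whose axes are the flange's). Camera axes: x right, y down, z forward; pixel columns grow to the right and rows downward; lengths in m; the calibration is good to about 2 mm. A picture is of the moment at which its call begins: read the wrist's pose just before it. get_calibration takes no time and is no camera call.
- job_done(): hands the job in, once; it reports no verdict.
The state is a dict: "time": time; "q": joint angles; "qd": joint speeds; "joint_efforts": joint torques, N m; "ee_pos": TCP position; "tcp_rot": TCP orientation; "wrist_force": force on the tool from outside, world axes, zero at the start; "torque": the same for the moment, N m; "opening": finger opening in m.
Only numpy, scipy, OpenCV 4.12 (cv2) and the standard library are available. Lean on these libraries where they do the work, as an engineer would, in place of code of your own. Each camera call takes 0.05 s, during which the arm holds its last target.

## Working session

There is one attempt and no reset: what is moved stays moved. The work goes in short steps, Python scripts to look and compute and a tool call to move; the robot and the scene stay as the last step left them, time stands still between calls to the robot, and variables do not carry over. Pictures are saved under pics/ and viewed, and the job is handed in when it is done.

Besides the shell and the picture viewer there is one more tool, called in YAML: its name, and indented under it one key for each argument. play_rows: Moves the arm, as the interface text tells. Its arguments: {"type":"object","properties":{"commands":{"type":"string"},"force":{"type":"number"}},"required":["commands"]}

```bash
mkdir -p pics; ls; python3 - <<'E'
from workcell import *
import cv2
o=get_obs(); print(o)
for n in ["side","top","wrist"]:
    print(n,get_calibration(n))
    cv2.imwrite(f"pics/{n}0.png",camera(n)[:,:,::-1])
E
```

```text
pics
{'time': 0.0, 'q': array([-7.45982350e+01,  5.01225405e+00,  1.00359713e+01,  9.50991658e+01,
       -2.68745649e-04,  8.99991181e+01]), 'qd': array([-0.06621023, -0.05289985,  0.0898865 ,  0.03128279, -0.00195457,
        0.03459815]), 'joint_efforts': array([ 2.30277619e-03, -5.20389891e+01,  4.64802575e+01,  1.64141954e-02,
       -2.74197527e-05, -1.00885674e-05]), 'ee_pos': array([ 0.14601359, -0.53004024,  0.23058558]), 'tcp_rot': array([-1.79924551e+02,  2.67584113e-04,  1.54026472e+01]), 'wrist_force': array([-0.10540896, -0.01423516,  0.39745458]), 'torque': array([-0.05602381, -0.0030515 ,  0.03544554]), 'opening': 0.08538550094953248}
side {'fx': 458.4373650666576, 'fy': 458.4373650666576, 'cx': 254.73036639752334, 'cy': 191.236699839399, 'k1': 0.058673126045193764, 'eye': array([0.405513  , 0.80685079, 0.58481341]), 'attitude': array([-118.76461572,   -0.45151629, -169.08206039])}
top {'fx': 362.62501131073867, 'fy': 362.62501131073867, 'cx': 255.3349443505363, 'cy': 186.53813930721032, 'k1': 0.00501073907689625, 'eye': array([0.38032629, 0.02493517, 1.04850172]), 'attitude': array([-168.04379404,    0.35352425,  -96.1139037 ])}
wrist {'fx': 281.14954632617355, 'fy': 281.14954632617355, 'cx': 259.5334439548887, 'cy': 195.71811830144523, 'k1': 0.016885782227347296, 'mount': array([[-7.24616554e-04, -9.58673344e-01, -2.84508161e-01,
         7.14519139e-02],
       [ 9.99999554e-01, -5.22340084e-04, -7.86841106e-04,
         5.13417881e-04],
       [ 6.05713578e-04, -2.84508604e-01,  9.58673295e-01,
        -1.42234856e-01],
       [ 0.00000000e+00,  0.00000000e+00,  0.00000000e+00,
         1.00000000e+00]])}
```

View pics/side0.png

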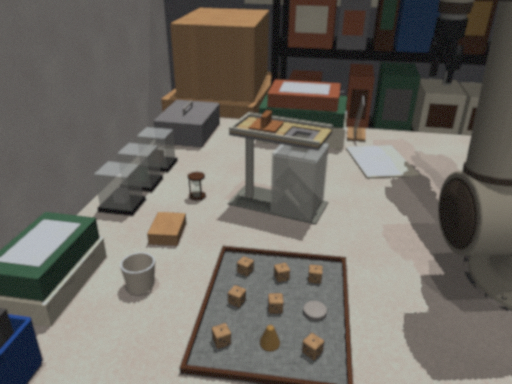

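View pics/top0.png

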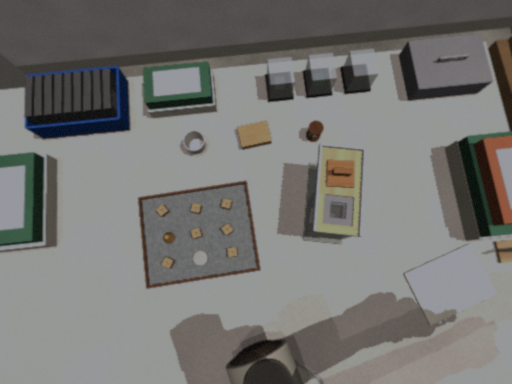

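View pics/wrist0.png

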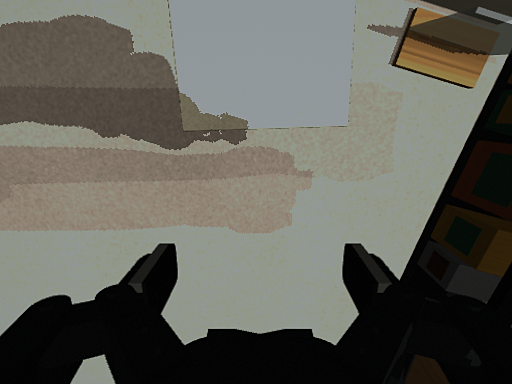

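```bash
cat > h.py <<'E'
from workcell import *
import cv2, numpy as np
from scipy.spatial.transform import Rotation as Ro
def rpy(a): return Ro.from_euler('xyz',a,degrees=True).as_matrix()
def cam(n,obs=None):
    c=get_calibration(n)
    if n=="wrist":
        o=obs or get_obs(); R=rpy(o['tcp_rot']); m=c['mount']
        return c, R@m[:3,:3], R@m[:3,3]+o['ee_pos']
    return c, rpy(c['attitude']), np.array(c['eye'])
def proj(C,P):
    c,R,t=C; p=(np.atleast_2d(P)-t)@R; s=p[:,:2]/p[:,2:]
    r2=(s**2).sum(1,keepdims=True); s=s*(1+c['k1']*r2)
    return s*[c['fx'],c['fy']]+[c['cx'],c['cy']]
def back(C,uv,z):
    c,R,t=C; d=(np.atleast_2d(uv)-[c['cx'],c['cy']])/[c['fx'],c['fy']]
    s=d.copy()
    for _ in range(8): s=d/(1+c['k1']*(s**2).sum(1,keepdims=True))
    r=np.c_[s,np.ones(len(s))]@R.T
    return t+r*((z-t[2])/r[:,2])[:,None]
def shot(n,name):
    o=get_obs(); C=cam(n,o); im=camera(n)[:,:,::-1].copy()
    cv2.imwrite(f"pics/{name}.png",im); return C,im
def crop(im,x0,y0,x1,y1,k,name): cv2.imwrite(f"pics/{name}.png",cv2.resize(im[y0:y1,x0:x1],None,fx=k,fy=k,interpolation=cv2.INTER_CUBIC))
E
python3 - <<'E'
from h import *
t=cv2.imread('pics/top0.png'); s=cv2.imread('pics/side0.png')
crop(t,130,170,270,295,5,'t1'); crop(t,290,130,390,250,5,'t2'); crop(s,220,100,340,225,5,'s2')
C=cam('top')
uv=[(162,210),(196,208),(226,203),(196,233),(227,229),(167,262),(232,252),(169,238),(200,258)]
print(np.round(back(C,uv,0.025),3))
print(np.round(back(C,[(141,196),(249,184),(257,268),(149,284)],0.014),3))
print(np.round(back(C,[(339,210),(341,173)],0.2),3))
E
```

```text
[[0.557 0.28  0.025]
 [0.553 0.183 0.025]
 [0.558 0.097 0.025]
 [0.482 0.188 0.025]
 [0.484 0.1   0.025]
 [0.411 0.274 0.025]
 [0.419 0.092 0.025]
 [0.476 0.265 0.025]
 [0.412 0.182 0.025]]
[[0.607 0.341 0.014]
 [0.608 0.026 0.014]
 [0.368 0.028 0.014]
 [0.357 0.329 0.014]]
[[ 0.482 -0.179  0.2  ]
 [ 0.57  -0.198  0.2  ]]
```

View pics/t1.png

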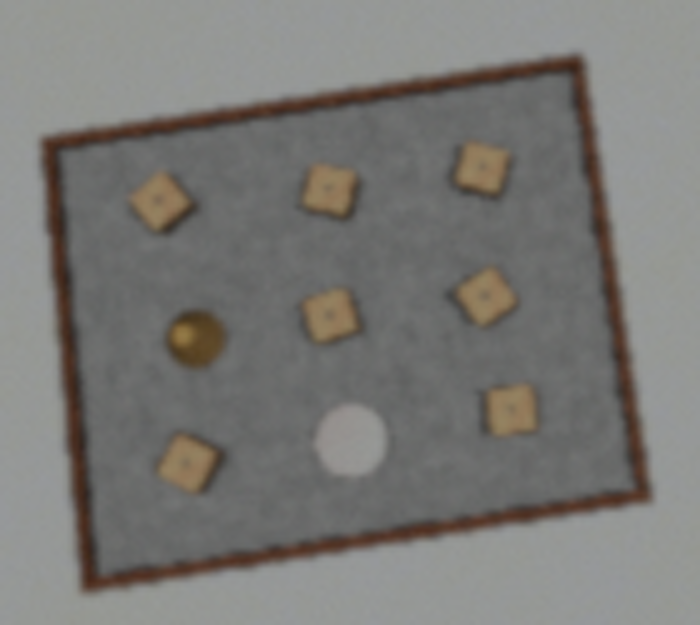

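View pics/t2.png

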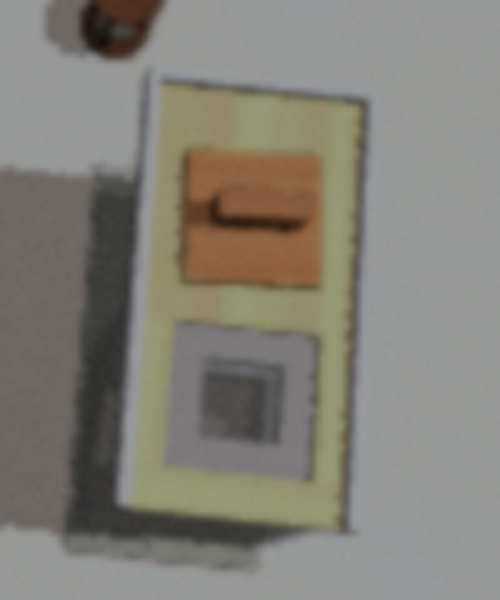

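View pics/s2.png

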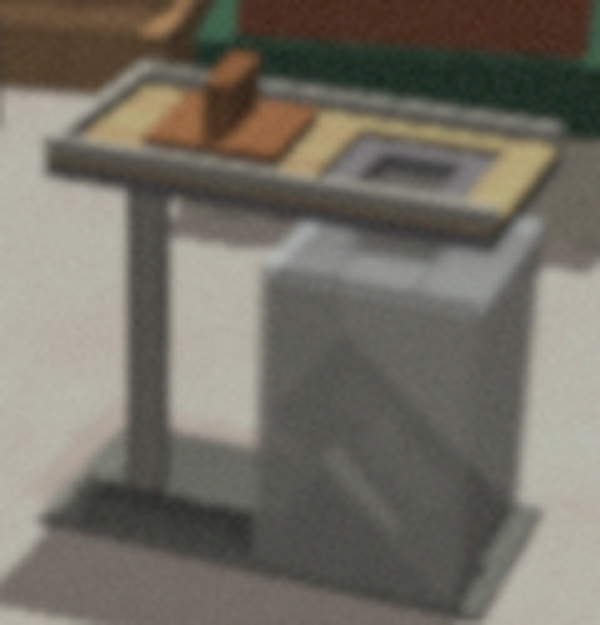

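play_rows:
  commands: "1 0 0 40 0;1 0 0 80 0;1 254 360 100 -27;1 254 360 100 -27;1 254 360 100 -27;1 254 360 100 -27;1 254 360 100 -27;1 254 360 100 -27;1 254 360 100 -27;1 254 360 100 -27"

```text
time: 0.98
ee_pos: [0.3343, -0.2626, 0.3261]
tcp_rot: [180.0, -0.0, -11.6]
wrist_force: [0.8, -0.5, 0.2]
opening: 0.0856
```

play_rows:
  commands: "1 0 0 0 0;1 0 0 0 0;1 0 0 0 0;1 0 0 0 0;1 0 0 0 0;1 0 0 0 0"

```text
time: 1.48
ee_pos: [0.3331, -0.2654, 0.3259]
tcp_rot: [-180.0, 0.0, -11.7]
wrist_force: [0.0, -1.4, 0.3]
opening: 0.0854
```

play_rows:
  commands: "1 70 95 10 0;1 70 95 10 0;1 70 95 10 0;1 70 95 10 0;1 70 95 10 0;1 70 95 10 0"

```text
time: 1.98
ee_pos: [0.4035, -0.17, 0.3359]
tcp_rot: [180.0, 0.0, -11.6]
wrist_force: [-1.0, -0.1, -0.1]
opening: 0.0852
```

```bash
python3 - <<'E'
from h import *
C,im=shot('wrist','w1'); print(get_obs()['ee_pos'])
E
```

```text
[ 0.4032895  -0.17031372  0.33598412]
```

View pics/w1.png

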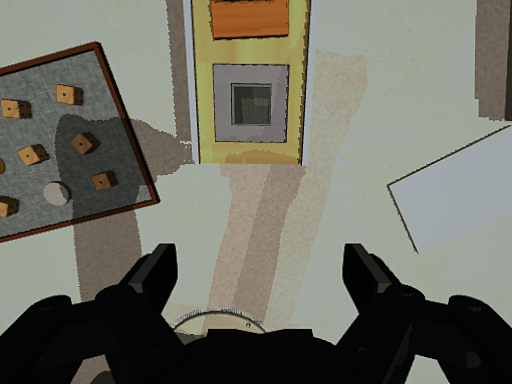

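play_rows:
  commands: "1 70 -15 20 0;1 70 -15 20 0;1 70 -15 20 0;1 70 -15 20 0;1 70 -15 20 0"

```text
time: 2.45
ee_pos: [0.473, -0.1854, 0.3559]
tcp_rot: [-180.0, 0.1, -11.7]
wrist_force: [-0.2, -0.0, 0.3]
opening: 0.0854
```

```bash
python3 - <<'E'
from h import *
C,im=shot('wrist','w2'); print(get_obs()['ee_pos'])
crop(im,170,30,330,230,3,'w2c')
E
```

```text
[ 0.47270367 -0.1851574   0.35631014]
```

View pics/w2c.png

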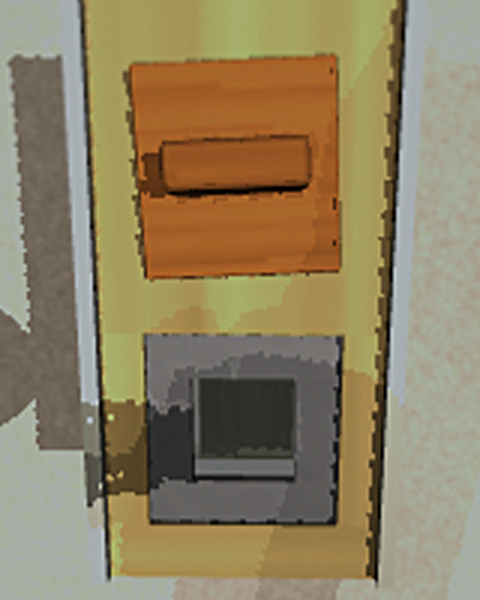

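```bash
cat >> h.py <<'E'
def fromcrop(pts,x0,y0,k): return (np.array(pts,float)+.5)/k-.5+[x0,y0]
E
python3 - <<'E'
from h import *
o=get_obs(); C=cam('wrist',o)
def quad(p,z,n):
    P=back(C,fromcrop(p,170,30,3),z)[:,:2]; TL,TR,BR,BL=P
    a=(TL+TR-BL-BR); b=(TL+BL-TR-BR)
    print(n,P.mean(0).round(4),'len',(np.linalg.norm(a)/2).round(4),(np.linalg.norm(b)/2).round(4),'ang',np.degrees(np.arctan2(a[1],a[0])).round(2),np.degrees(np.arctan2(-b[0],b[1])).round(2))
    return P
quad([(146,336),(343,336),(338,523),(149,523)],.2,'pocket')
quad([(131,67),(337,57),(341,272),(148,278)],.208,'lid')
quad([(162,141),(308,136),(309,190),(166,192)],.234,'bar')
quad([(193,379),(295,379),(295,479),(193,479)],.196,'mouth')
# top-camera check
t=cv2.imread('pics/top0.png')
E
```

```text
pocket [ 0.4821 -0.1784] len 0.0687 0.0696 ang -12.53 -11.73
lid [ 0.5673 -0.1956] len 0.0637 0.0641 ang -9.3 -9.6
bar [ 0.5673 -0.1956] len 0.0143 0.0422 ang -9.43 -10.43
mouth [ 0.4822 -0.1783] len 0.0372 0.0373 ang -12.23 -11.73
```

play_rows:
  commands: "1 -15 365 10 12;1 -15 365 10 12;1 -15 365 10 12;1 -15 365 10 12;1 -15 365 10 12;1 -15 365 10 12;1 -15 365 10 12;1 -15 365 10 12;1 -15 365 10 12;1 -15 365 10 12"

```text
time: 3.33
ee_pos: [0.4664, 0.0358, 0.3653]
tcp_rot: [-178.3, 0.0, 3.4]
wrist_force: [0.1, 0.0, 0.0]
opening: 0.0852
```

```bash
python3 - <<'E'
from h import *
C,im=shot('wrist','w3'); print(get_obs()['ee_pos'],get_obs()['tcp_rot'])
E
```

```text
[0.46651241 0.03581079 0.36525061] [-1.78246802e+02  4.91169985e-02  3.37280255e+00]
```

View pics/w3.png

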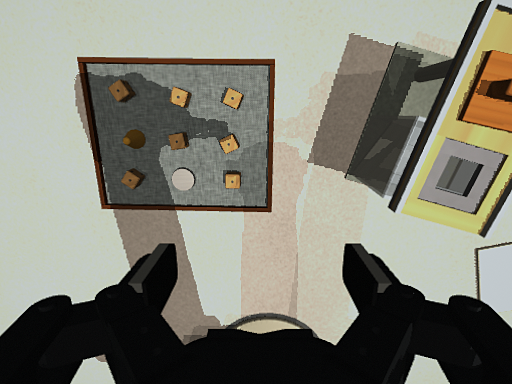

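play_rows:
  commands: "1 -30 140 -30 0;1 -30 140 -30 0;1 -30 140 -30 0;1 -30 140 -30 0;1 -30 140 -30 0;1 -30 140 -30 0;1 -30 140 -30 0"

```text
time: 3.97
ee_pos: [0.4491, 0.0685, 0.3367]
tcp_rot: [-176.5, 0.1, 6.5]
wrist_force: [-0.7, -0.0, -0.4]
opening: 0.0853
```

```bash
python3 - <<'E'
from h import *
C,im=shot('wrist','w4'); print(get_obs()['ee_pos'],get_obs()['tcp_rot'])
E
```

```text
[0.44910464 0.06852905 0.33665121] [-1.76458503e+02  8.83838512e-02  6.51169008e+00]
```

View pics/w4.png

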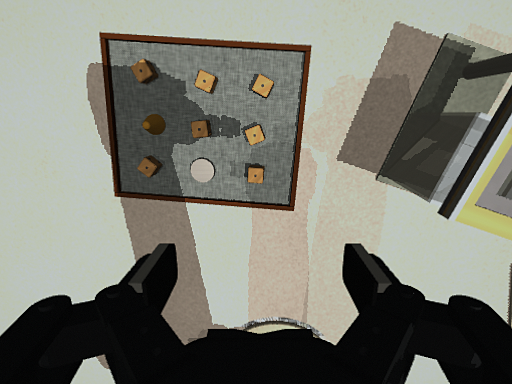

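```bash
python3 - <<'E'
from h import *
o=get_obs();print(o['q'].round(1),o['ee_pos'],o['tcp_rot'])
E
```

```text
[  6.5  -4.2  12.8 107.1   3.5 179.9] [0.44910464 0.06852905 0.33665121] [-1.76458503e+02  8.83838512e-02  6.51169008e+00]
```

play_rows:
  commands: "1 20 40 30 70;1 20 40 30 70;1 20 40 30 70;1 20 40 30 70;1 20 40 30 70;1 20 40 30 70;1 20 40 30 70;1 20 40 30 70;1 20 40 30 70;1 20 40 30 70"

```text
time: 4.85
ee_pos: [0.4693, 0.1086, 0.3668]
tcp_rot: [-176.5, 0.1, 76.9]
wrist_force: [-0.5, 1.0, -1.0]
opening: 0.0853
```

play_rows:
  commands: "1 0 0 0 0;1 0 0 0 0;1 0 0 0 0"

```text
time: 5.1
ee_pos: [0.4692, 0.1087, 0.3668]
tcp_rot: [-176.5, 0.1, 76.3]
wrist_force: [-0.3, -0.4, 0.8]
opening: 0.0854
```

```bash
python3 - <<'E'
from h import *
C,im=shot('wrist','w5'); o=get_obs();print(o['q'].round(1),o['ee_pos'],o['tcp_rot'])
E
```

```text
[ 12.2   4.5  25.1 113.8   1.5 115.8] [0.46910172 0.10871741 0.36676782] [-1.76458582e+02  9.06669119e-02  7.63732051e+01]
```

View pics/w5.png

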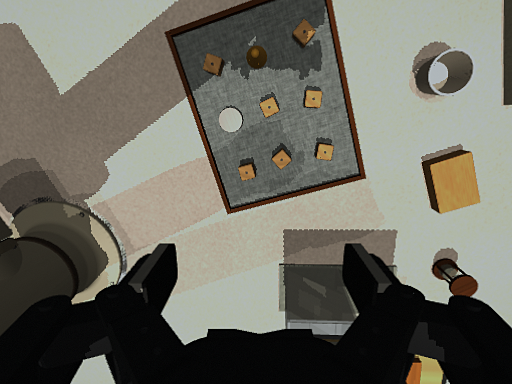

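play_rows:
  commands: "1 0 0 0 71;1 0 0 0 71;1 0 0 0 71;1 0 0 0 71;1 0 0 0 71;1 0 0 0 71;1 0 0 0 71;1 0 0 0 71;1 0 0 0 71;1 0 0 0 71"

```text
time: 5.98
ee_pos: [0.469, 0.1088, 0.3668]
tcp_rot: [-176.5, 0.1, 147.8]
wrist_force: [0.2, -0.8, -0.4]
opening: 0.0855
```

play_rows:
  commands: "1 0 0 0 71;1 0 0 0 71;1 0 0 0 71;1 0 0 0 71;1 0 0 0 71;1 0 0 0 71;1 0 0 0 71;1 0 0 0 71;1 0 0 0 71;1 0 0 0 71"

```text
time: 6.82
ee_pos: [0.469, 0.1088, 0.3669]
tcp_rot: [-176.4, 0.1, -141.2]
wrist_force: [0.3, -0.4, -0.3]
opening: 0.0851
```

play_rows:
  commands: "1 0 0 0 71;1 0 0 0 71;1 0 0 0 71;1 0 0 0 71;1 0 0 0 71;1 0 0 0 71;1 0 0 0 71;1 0 0 0 71;1 0 0 0 71;1 0 0 0 71"

```text
time: 7.65
ee_pos: [0.469, 0.1087, 0.3669]
tcp_rot: [-176.4, 0.1, -70.2]
wrist_force: [-0.2, -1.0, -0.4]
opening: 0.0856
```

play_rows:
  commands: "1 0 0 0 71;1 0 0 0 71;1 0 0 0 71;1 0 0 0 71;1 0 0 0 71;1 0 0 0 71;1 0 0 0 71;1 0 0 0 71;1 0 0 0 71;1 0 0 0 71"

```text
time: 8.48
ee_pos: [0.469, 0.1087, 0.3668]
tcp_rot: [-176.4, 0.1, 0.8]
wrist_force: [-0.3, 0.7, 0.2]
opening: 0.085
```

```bash
python3 - <<'E'
from h import *
o=get_obs();print(o['q'].round(2),o['ee_pos'],o['tcp_rot'])
E
```

```text
[  10.96    0.51   21.    109.95    3.52 -169.79] [0.46902321 0.1086906  0.36681148] [-1.76438467e+02  8.32426993e-02  7.74817983e-01]
```

play_rows:
  commands: "1 0 0 0 13;1 0 0 0 13;1 0 0 0 13;1 0 0 0 13"

```text
time: 8.82
ee_pos: [0.4664, 0.1206, 0.3667]
tcp_rot: [-177.0, 0.1, 12.6]
wrist_force: [-0.4, -0.2, 0.3]
opening: 0.0855
```

```bash
python3 - <<'E'
from h import *
o=get_obs();print(o['q'].round(2),o['ee_pos'],o['tcp_rot'])
E
```

```text
[  12.69    1.22   21.73  110.6     3.04 -179.87] [0.46643874 0.12057407 0.36670748] [-1.76956752e+02  9.30055618e-02  1.25626665e+01]
```

play_rows:
  commands: "1 0 -60 0 6;1 0 -60 0 6;1 0 -60 0 6"

```text
time: 9.07
ee_pos: [0.4477, 0.13, 0.3671]
tcp_rot: [-178.8, 0.1, 15.4]
wrist_force: [0.7, 0.3, 0.1]
opening: 0.0851
```

```bash
python3 - <<'E'
from h import *
o=get_obs();print(o['q'].round(2),o['ee_pos'],o['tcp_rot'])
E
```

```text
[  15.44   -0.83   19.77  110.69    1.23 -179.92] [0.44770308 0.13001066 0.36711844] [-1.78766251e+02  9.52457435e-02  1.53558337e+01]
```

play_rows:
  commands: "1 0 -40 0 5;1 0 -40 0 5"

```text
time: 9.23
ee_pos: [0.4341, 0.132, 0.3673]
tcp_rot: [179.3, 0.2, 17.3]
wrist_force: [0.8, 0.4, 0.2]
opening: 0.0849
```

```bash
python3 - <<'E'
from h import *
o=get_obs();print(o['q'].round(2),o['ee_pos'],o['tcp_rot'])
E
```

```text
[  17.34   -2.43   18.23  110.81   -0.68 -179.93] [0.43410517 0.1320256  0.3672722 ] [1.79321165e+02 1.53049331e-01 1.72705099e+01]
```

play_rows:
  commands: "1 36 118 -27 -71;1 36 118 -27 -71;1 36 118 -27 -71;1 36 118 -27 -71;1 36 118 -27 -71;1 36 118 -27 -71;1 36 118 -27 -71;1 36 118 -27 -71;1 36 118 -27 -71;1 36 118 -27 -71"

```text
time: 10.07
ee_pos: [0.4717, 0.2499, 0.3395]
tcp_rot: [179.4, 0.3, -54.2]
wrist_force: [-0.2, 0.9, -0.1]
opening: 0.0852
```

play_rows:
  commands: "1 0 0 0 -48;1 0 0 0 -48;1 0 0 0 -48;1 0 0 0 -48;1 0 0 0 -48;1 0 0 0 -48;1 0 0 0 -48;1 0 0 0 -48"

```text
time: 10.73
ee_pos: [0.4717, 0.2498, 0.3396]
tcp_rot: [179.3, 0.3, -102.1]
wrist_force: [-0.3, -0.5, -0.5]
opening: 0.0855
```

```bash
python3 - <<'E'
from h import *
C,im=shot('wrist','w6'); o=get_obs();print(o['q'].round(1),o['ee_pos'],o['tcp_rot'])
E
```

```text
[ 27.6   7.3  25.  108.1   0.6 -50.7] [0.47159397 0.24982558 0.33959627] [ 179.31442885    0.24937063 -101.74938283]
```

View pics/w6.png

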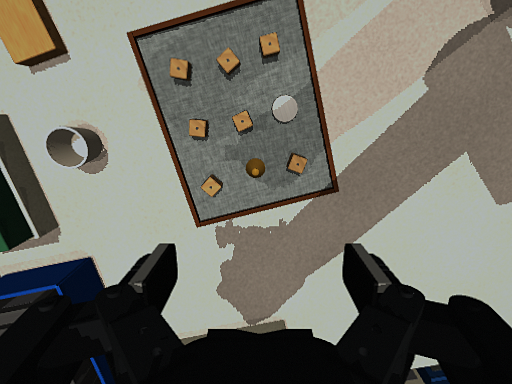

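```bash
cat >> h.py <<'E'
from scipy.optimize import minimize
K=4
def woodmask(im):
    hsv=cv2.cvtColor(im,cv2.COLOR_BGR2HSV); return ((hsv[...,1]>85)&(hsv[...,2]>50)&(hsv[...,0]<26)).astype(np.uint8)
def cube(x,y,a,zc=.017,h=.013):
    g=np.array([[i,j,k] for i in(-1,1) for j in(-1,1) for k in(-1,1)])*h
    c,s=np.cos(a),np.sin(a); return g@np.array([[c,s,0],[-s,c,0],[0,0,1]])+[x,y,zc]
def fitdie(C,im,x,y,zc=.017):
    m=woodmask(im); uv=proj(C,[[x,y,zc]])[0]; R=26
    x0,y0=(uv-R).astype(int).clip(0); M=cv2.resize(m[y0:y0+2*R,x0:x0+2*R].astype(np.float32),None,fx=K,fy=K,interpolation=cv2.INTER_LINEAR)
    # keep only the component nearest the centre
    n,l,st,ce=cv2.connectedComponentsWithStats((M>.5).astype(np.uint8))
    i=1+np.argmin([np.hypot(*(c-(uv-[x0,y0])*K))-0*s for c,s in zip(ce[1:],st[1:,4])]) if n>1 else 0
    big=[j for j in range(1,n) if st[j,4]>60*K]
    if not big: return None
    i=min(big,key=lambda j:np.hypot(*(ce[j]-(uv-[x0,y0])*K)))
    M=cv2.morphologyEx((l==i).astype(np.uint8),cv2.MORPH_CLOSE,np.ones((13,13)))
    def cost(p):
        q=proj(C,cube(p[0]/1e3,p[1]/1e3,p[2]/10,zc)); q=(q-[x0,y0]+.5)*K-.5
        I=np.zeros_like(M); cv2.fillConvexPoly(I,cv2.convexHull((q*16).astype(np.float32)).astype(np.int32),1,shift=4)
        return 1-(I&M).sum()/max(1,(I|M).sum())
    c0=back(C,(ce[i]/K+[x0,y0])[None],zc)[0]
    best=None
    for a in range(0,90,15):
        r=minimize(cost,[c0[0]*1e3,c0[1]*1e3,np.radians(a)*10],method='Nelder-Mead',options=dict(initial_simplex=[[c0[0]*1e3+d,c0[1]*1e3+e,np.radians(a)*10+f] for d,e,f in((0,0,0),(4,0,0),(0,4,0),(0,0,1.5))],maxfev=150))
        if best is None or r.fun<best.fun: best=r
    p=best.x; return p[0]/1e3,p[1]/1e3,np.degrees(p[2]/10)%90,1-best.fun
D0=[(0.557,0.28),(0.553,0.183),(0.558,0.097),(0.482,0.188),(0.484,0.1),(0.411,0.274),(0.419,0.092)]
E
python3 - <<'E'
from h import *
im=cv2.imread('pics/w6.png'); C=cam('wrist'); T=cam('top'); t=cv2.imread('pics/top0.png')
for d in D0: print(d,np.round(fitdie(C,im,*d),4),proj(C,[[*d,.017]])[0].round(0))
cv2.imwrite('pics/m6.png',woodmask(im)*255)
print(back(C,[(255,168),(285,108)],.01))
E
```

```text
(0.557, 0.28) [ 0.5566  0.2803 38.261   0.8325] [211. 185.]
(0.553, 0.183) [ 0.5536  0.1835 75.1705  0.8   ] [198. 127.]
(0.558, 0.097) [ 0.5572  0.0953 64.8277  0.7451] [180.  70.]
(0.482, 0.188) [ 0.4821  0.1875 13.2056  0.9026] [242. 121.]
(0.484, 0.1) [ 0.4831  0.1    29.3323  0.8224] [228.  62.]
(0.411, 0.274) [ 0.4087  0.2725 53.3505  0.7876] [295. 164.]
(0.419, 0.092) [ 0.4187  0.0902 86.2104  0.7855] [269.  46.]
[[0.47838182 0.26786789 0.01      ]
 [0.41108118 0.18262863 0.01      ]]
```

```bash
cat >> h.py <<'E'
def overlay(C,im,dies,box,k,name):
    x0,y0,x1,y1=box; I=cv2.resize(im[y0:y1,x0:x1],None,fx=k,fy=k,interpolation=cv2.INTER_CUBIC)
    for d in dies:
        q=proj(C,cube(d[0],d[1],np.radians(d[2])))[[1,3,7,5]]; q=(q-[x0,y0]+.5)*k-.5
        cv2.polylines(I,[q.astype(np.int32)],True,(255,0,0),1)
    cv2.imwrite(f'pics/{name}.png',I)
E
python3 - <<'E'
from h import *
im=cv2.imread('pics/w6.png'); C=cam('wrist')
overlay(C,im,[fitdie(C,im,*d) for d in D0],(130,10,340,210),3,'ov6')
E
```

```text
(no output)
```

View pics/ov6.png

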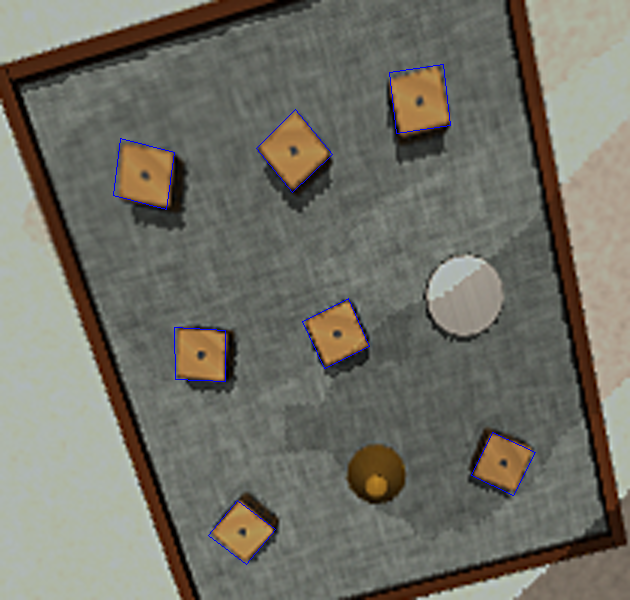

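play_rows:
  commands: "0.6 10 -62 -240 25;0.6 10 -62 -240 25;0.6 10 -62 -240 25;0.6 10 -62 -240 25;0.6 10 -62 -240 25;0.6 10 -62 -240 25;0.6 10 -62 -240 25;0.6 10 -62 -280 25;0.6 10 -62 -310 25;0.6 10 -62 -325 25"

```text
time: 11.62
ee_pos: [0.4809, 0.1882, 0.0136]
tcp_rot: [179.3, 0.2, -76.7]
wrist_force: [0.2, -0.2, 0.2]
opening: 0.0515
```

```bash
python3 - <<'E'
from h import *
C,im=shot('wrist','w7'); o=get_obs();print(o['q'].round(1),o['ee_pos'],o['tcp_rot'],o['opening'])
E
```

```text
[ 21.2   2.8 -16.6  71.4   0.3 -82.1] [0.47999432 0.18790618 0.01182929] [179.11186695   0.20247893 -76.65870213] 0.05139169956109046
```

View pics/w7.png

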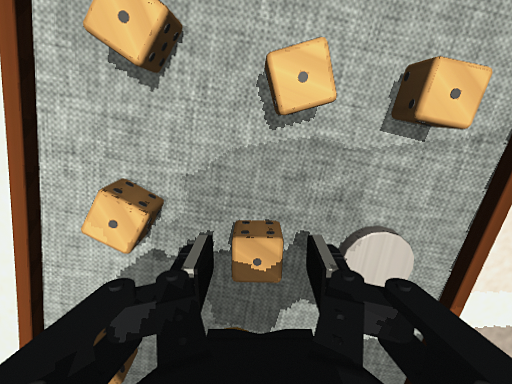

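play_rows:
  commands: "0 0 0 0 0;0 0 0 0 0;0 0 0 0 0;0 0 0 0 0;0 0 0 0 0;0 0 0 35 0;0 0 0 75 0;0 0 -10 115 0;0 0 -30 150 0;0 0 -60 180 -7"
  force: 60

```text
time: 12.5
ee_pos: [0.4815, 0.1294, 0.1986]
tcp_rot: [179.6, 0.3, -83.5]
wrist_force: [1.2, 0.3, 0.4]
opening: 0.0246
```

play_rows:
  commands: "0 2 -40 40 -18;0 2 -80 60 -18;0 2 -306 65 -18;0 2 -306 65 -18;0 2 -306 65 -18;0 2 -306 65 -18;0 2 -306 65 -18;0 2 -306 65 -18;0 2 -306 65 -18;0 2 -306 65 -18"

```text
time: 13.33
ee_pos: [0.483, -0.179, 0.2603]
tcp_rot: [179.4, 0.2, -101.9]
wrist_force: [-1.0, -0.0, 0.6]
opening: 0.0243
```

```bash
python3 - <<'E'
from h import *
C,im=shot('wrist','w8'); o=get_obs();print(o['q'].round(1),o['ee_pos'],o['tcp_rot'],o['opening'])
E
```

```text
[-20.3   1.5   9.7  98.8   0.1 -98.4] [ 0.48308558 -0.17786079  0.26019882] [ 179.41445476    0.20252313 -101.84310566] 0.024188393115997693
```

View pics/w8.png

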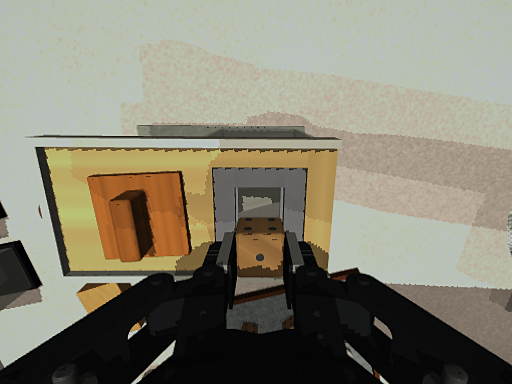

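play_rows:
  commands: "0 -1 -1 -35 0;0 -1 -1 -52 0;0 -1 -1 -58 0;0 -1 -1 -58 0;0.45 -1 -1 -58 0;0.45 -1 -1 -58 0;0.45 -1 -1 -58 0;0.5 -1 -1 -58 0;0.5 -1 -1 -40 0;0.5 -1 -1 0 0"

```text
time: 14.22
ee_pos: [0.4808, -0.1779, 0.2558]
tcp_rot: [178.9, 0.3, -101.8]
wrist_force: [0.6, -0.6, 0.7]
opening: 0.043
```

```bash
python3 - <<'E'
from h import *
C,im=shot('wrist','w9'); o=get_obs();print(o['q'].round(1),o['ee_pos'],o['tcp_rot'],o['opening'])
_,s=shot('side','s9'); crop(s,200,60,360,230,4,'s9c')
E
```

```text
[-20.4   1.4  10.3  99.2   0.1 -98.6] [ 0.48240309 -0.17854816  0.26655477] [ 1.79661368e+02  1.45824597e-01 -1.01765174e+02] 0.04258283054803964
```

View pics/w9.png

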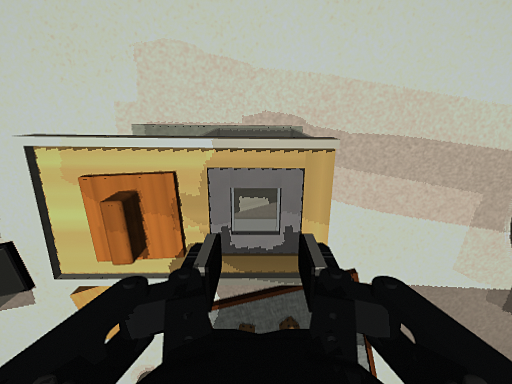

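View pics/s9c.png

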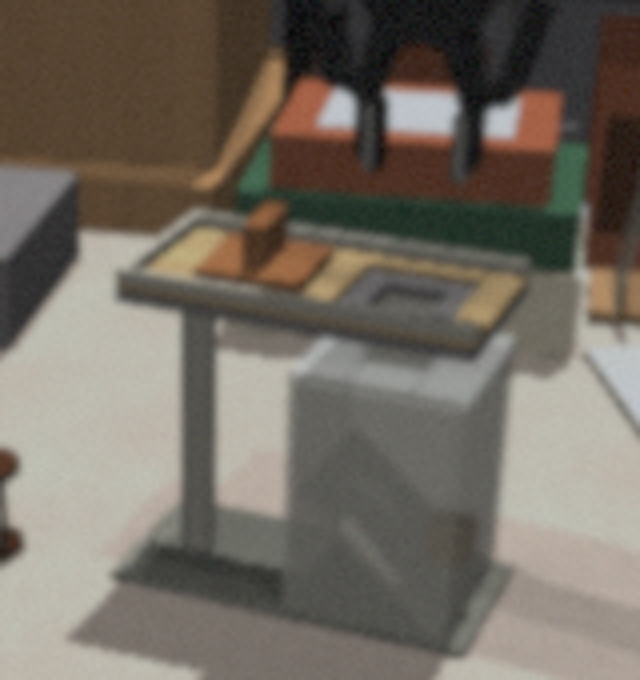

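play_rows:
  commands: "0.6 0 40 0 7;0.6 0 80 0 14;0.6 1 279 -130 41;0.6 1 279 -130 41;0.6 1 279 -130 41;0.6 1 279 -130 41;0.6 1 279 -130 41;0.6 1 279 -130 41;0.6 1 279 -130 41;0.6 1 279 -130 41"

```text
time: 15.15
ee_pos: [0.4826, 0.1015, 0.1286]
tcp_rot: [179.3, 0.2, -60.6]
wrist_force: [0.3, -0.2, 0.6]
opening: 0.0514
```

```bash
cat > look.py <<'E'
import sys
from h import *
n=sys.argv[1]; x,y=map(float,sys.argv[2:4])
C,im=shot('wrist',n); o=C; 
ob=get_obs()
f=fitdie(C,im,x,y)
print('fit',None if f is None else np.round(f,4))
e=ob['ee_pos']; yaw=ob['tcp_rot'][2]
print('tcp',e.round(4),yaw.round(1),'q6',ob['q'][5].round(0))
if f:
    for zt in (.014,): print('shift mm',(1e3*(f[0]-e[0])).round(1),(1e3*(f[1]-e[1])).round(1),(1e3*(zt-e[2])).round(1),'turn',[round((f[2]+90*k)-yaw,1) for k in range(-4,3) if abs(f[2]+90*k-yaw)<60])
E
python3 look.py w10 0.4831 0.1
```

```text
fit [ 0.4826  0.0998 28.3506  0.902 ]
tcp [0.4832 0.1007 0.1295] -60.7 q6 -108.0
shift mm -0.6 -1.0 -115.5 turn [np.float64(-1.0)]
```

View pics/w10.png

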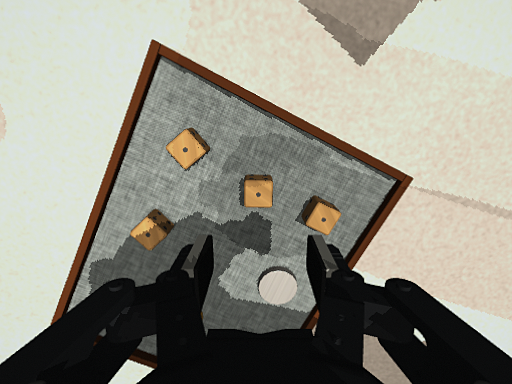

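play_rows:
  commands: "0.6 -1 -1 -40 -1;0.6 -1 -1 -80 -1;0.6 -1 -1 -108 -1;0.6 -1 -1 -115 -1;0.6 -1 -1 -115 -1;0 -1 -1 -115 -1;0 -1 -1 -115 -1;0 -1 -1 -115 -1;0 -1 -1 -115 -1;0 -1 -1 -115 -1"

```text
time: 16.03
ee_pos: [0.4841, 0.0997, 0.0171]
tcp_rot: [179.6, 0.1, -61.8]
wrist_force: [0.3, -1.2, 7.6]
opening: 0.0246
```

play_rows:
  commands: "0 0 0 40 0;0 0 0 80 0;0 0 -20 120 -7;0 0 -40 155 -14;0 0 -60 190 -21;0 0 -90 220 -28;0 0 -130 246 -35;0 0 -170 246 -40;0 0 -210 246 -40;0 0 -250 246 -40"

```text
time: 16.87
ee_pos: [0.4822, -0.1513, 0.2629]
tcp_rot: [179.6, 0.2, -101.8]
wrist_force: [-0.5, 0.8, 0.1]
opening: 0.0245
```

```bash
python3 - <<'E'
from h import *
o=get_obs();e=o['ee_pos'];print(e,o['tcp_rot'],o['opening'],1e3*(np.array([.4822,-.1784,.26])-e), -101.9-o['tcp_rot'][2])
E
```

```text
[ 0.48222227 -0.15132536  0.26293588] [ 1.79599247e+02  1.70310881e-01 -1.01764027e+02] 0.024464636984941016 [-2.22659499e-02 -2.70746366e+01 -2.93587508e+00] -0.13597303112651105
```

play_rows:
  commands: "0 0 -27 0 0;0 0 -27 -35 0;0 0 -27 -52 0;0 0 -27 -59 0;0 0 -27 -59 0;0.45 0 -27 -59 0;0.45 0 -27 -59 0;0.45 0 -27 -59 0;0.5 0 -27 -40 0;0.5 0 -27 0 0"

```text
time: 17.7
ee_pos: [0.481, -0.1756, 0.2576]
tcp_rot: [179.0, 0.2, -101.7]
wrist_force: [0.6, 0.2, -0.3]
opening: 0.0428
```

```bash
python3 - <<'E'
from h import *
o=get_obs();print(o['ee_pos'],o['tcp_rot'],o['opening'])
_,s=shot('side','s10'); crop(s,200,60,360,230,4,'s10c')
E
```

```text
[ 0.48100917 -0.17560479  0.257582  ] [ 179.00047062    0.24455504 -101.73104893] 0.04276258839369679
```

View pics/s10c.png

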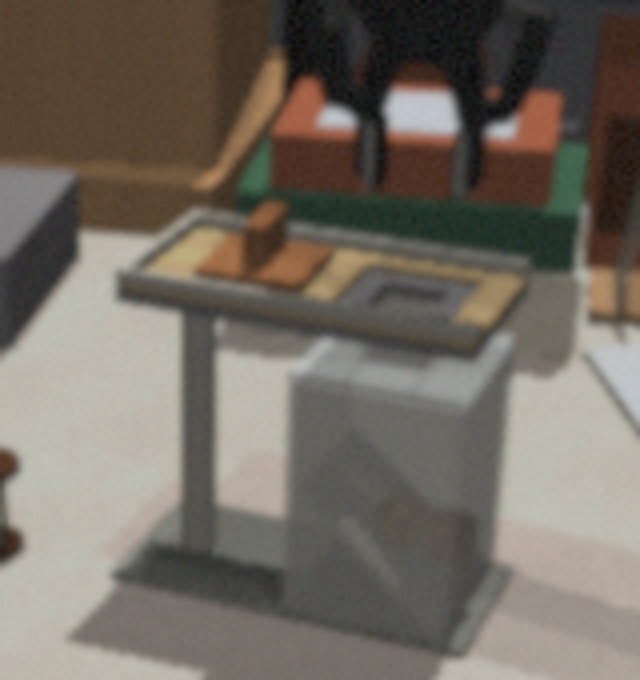

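play_rows:
  commands: "0.6 0 40 0 8;0.6 -10 80 0 8;0.6 -63 268 -131 8;0.6 -63 268 -131 8;0.6 -63 268 -131 8;0.6 -63 268 -131 8;0.6 -63 268 -131 8;0.6 -63 268 -131 8;0.6 -63 268 -131 8"

```text
time: 18.5
ee_pos: [0.4171, 0.0947, 0.127]
tcp_rot: [179.2, 0.2, -93.5]
wrist_force: [-0.6, -0.7, 0.0]
opening: 0.0511
```

```bash
python3 look.py w11 0.4187 0.0902
```

```text
fit [0.4187 0.091  3.4839 0.8974]
tcp [0.4182 0.0934 0.1287] -93.5 q6 -74.0
shift mm 0.5 -2.4 -114.7 turn [np.float64(7.0)]
```

```bash
python3 - <<'E'
from h import *
im=cv2.imread('pics/w11.png');C=cam('wrist')
overlay(C,im,[(.4187,.091,3.5),(.4187,.091,86.2)],(170,130,350,290),4,'ov11')
E
```

```text
(no output)
```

View pics/ov11.png

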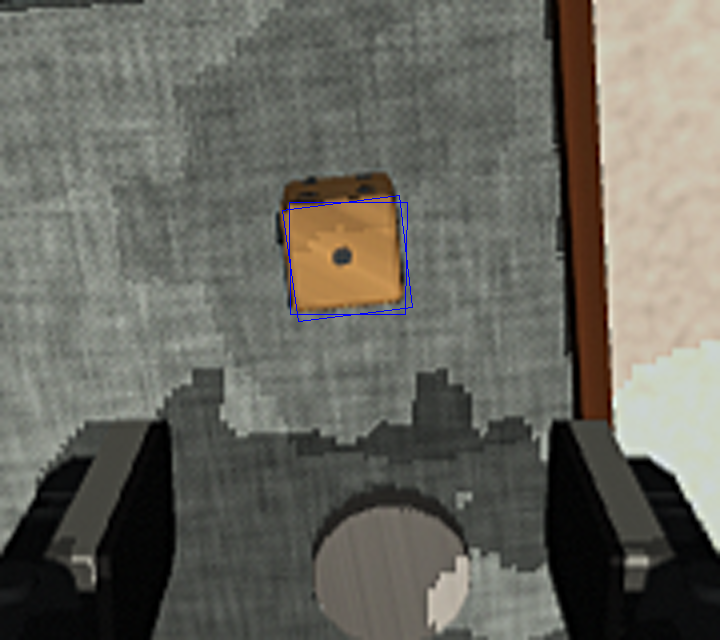

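play_rows:
  commands: "0.6 0 -2 -40 2;0.6 0 -2 -80 2;0.6 0 -2 -108 2;0.6 0 -2 -114 2;0.6 0 -2 -114 2;0 0 -2 -114 2;0 0 -2 -114 2;0 0 -2 -114 2;0 0 -2 -114 2;0 0 -2 -114 2"

```text
time: 19.38
ee_pos: [0.421, 0.0898, 0.0179]
tcp_rot: [179.6, 0.2, -91.8]
wrist_force: [-0.5, -1.1, 6.2]
opening: 0.0243
```

play_rows:
  commands: "0 0 0 40 0;0 0 0 80 0;0 10 -20 120 -7;0 20 -40 155 -10;0 30 -60 190 -10;0 40 -90 220 -10;0 50 -130 246 -10;0 64 -170 246 -10;0 64 -210 246 -10;0 64 -250 246 -10"

```text
time: 20.22
ee_pos: [0.4839, -0.1547, 0.2637]
tcp_rot: [179.6, 0.2, -101.7]
wrist_force: [0.5, -0.0, -0.7]
opening: 0.0243
```

```bash
cat > tw.py <<'E'
from h import *
o=get_obs();e=o['ee_pos'];print(e,o['tcp_rot'].round(1),o['opening'],(1e3*(np.array([.4822,-.1784,.202])-e)).round(1), -101.9-o['tcp_rot'][2])
E
python3 tw.py
```

```text
[ 0.48386249 -0.15469057  0.26367378] [ 179.6    0.2 -101.7] 0.024342914695351242 [ -1.7 -23.7 -61.7] -0.1796015357806624
```

play_rows:
  commands: "0 -1 -25 0 0;0 -1 -25 -35 0;0 -1 -25 -52 0;0 -1 -25 -58 0;0 -1 -25 -58 0;0.45 -1 -25 -58 0;0.45 -1 -25 -58 0;0.45 -1 -25 -58 0;0.5 -1 -25 -40 0;0.5 -1 -25 0 0"

```text
time: 21.05
ee_pos: [0.4809, -0.1768, 0.2584]
tcp_rot: [179.0, 0.2, -101.7]
wrist_force: [0.2, -1.1, -0.4]
opening: 0.0423
```

play_rows:
  commands: "0.6 5 40 0 7;0.6 15 80 0 14;0.6 75 275 -130 24;0.6 75 275 -130 24;0.6 75 275 -130 24;0.6 75 275 -130 24;0.6 75 275 -130 24;0.6 75 275 -130 24;0.6 75 275 -130 24;0.6 75 275 -130 24"

```text
time: 21.88
ee_pos: [0.5567, 0.099, 0.1305]
tcp_rot: [179.3, 0.2, -77.6]
wrist_force: [0.1, -0.7, 0.2]
opening: 0.0513
```

```bash
python3 look.py w12 0.5572 0.0953
python3 - <<'E'
from h import *
_,s=shot('side','s11'); crop(s,200,60,360,230,4,'s11c')
E
```

```text
fit [ 0.5565  0.0951 71.2241  0.8518]
tcp [0.5571 0.098  0.1317] -77.7 q6 -92.0
shift mm -0.6 -2.9 -117.7 turn [np.float64(-31.1), np.float64(58.9)]
```

View pics/s11c.png

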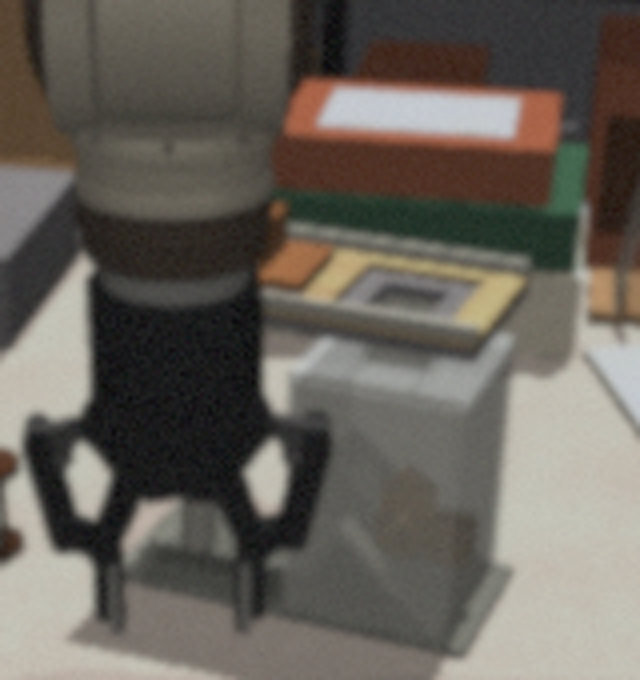

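View pics/w12.png

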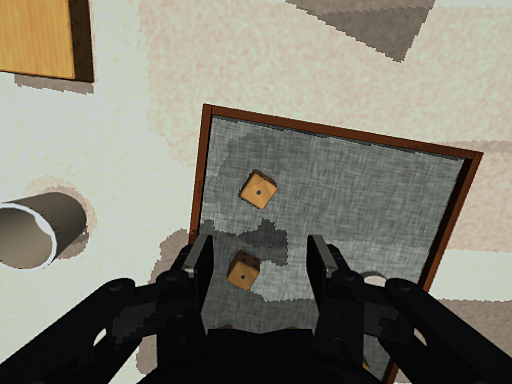

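```bash
python3 - <<'E'
from h import *
im=cv2.imread('pics/w12.png');C=cam('wrist')
overlay(C,im,[(.5565,.0951,71.2),(.5565,.0951,64.8)],(200,150,310,300),4,'ov12')
E
```

```text
(no output)
```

View pics/ov12.png

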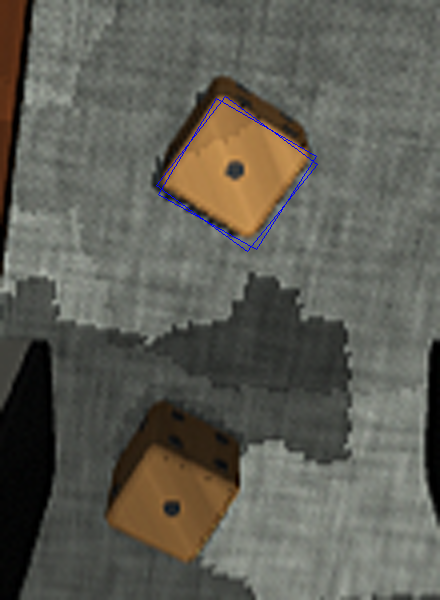

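play_rows:
  commands: "0.6 -1 -3 -15 -7;0.6 -1 -3 -30 -14;0.6 -1 -3 -50 -21;0.6 -1 -3 -70 -28;0.6 -1 -3 -90 -35;0.6 -1 -3 -108 -35;0.6 -1 -3 -115 -35;0.6 -1 -3 -115 -35;0 -1 -3 -115 -35;0 -1 -3 -115 -35"

```text
time: 22.82
ee_pos: [0.5571, 0.0942, 0.018]
tcp_rot: [179.5, 0.3, -112.8]
wrist_force: [-0.8, -0.2, -0.3]
opening: 0.0281
```

play_rows:
  commands: "0 0 0 0 0;0 0 0 0 0;0 0 0 0 0;0 0 0 40 0;0 0 0 80 0;0 -5 0 120 0;0 -10 -10 160 4;0 -15 -30 195 8;0 -20 -60 225 11;0 -30 -90 246 11"

```text
time: 23.65
ee_pos: [0.5264, 0.0041, 0.2659]
tcp_rot: [179.6, 0.2, -101.4]
wrist_force: [1.1, -1.3, -0.6]
opening: 0.0244
```

```bash
python3 tw.py
```

```text
[0.52639691 0.00411989 0.26591389] [ 179.6    0.2 -101.4] 0.02435699154785354 [ -44.2 -182.5  -63.9] -0.4545110833881836
```

play_rows:
  commands: "0 -44 -183 0 0;0 -44 -183 0 0;0 -44 -183 0 0;0 -44 -183 0 0;0 -44 -183 0 0;0 -44 -183 -15 0;0 -44 -183 -45 0;0 -44 -183 -58 0;0 -44 -183 -61 0;0 -44 -183 -61 0"

```text
time: 24.48
ee_pos: [0.4817, -0.1784, 0.2011]
tcp_rot: [179.3, 0.2, -101.8]
wrist_force: [-0.1, -0.6, -0.5]
opening: 0.0241
```

```bash
python3 tw.py; python3 -c "
from h import *
shot('wrist','w13')"
```

```text
[ 0.48170678 -0.17843663  0.2011243 ] [ 179.3    0.2 -101.8] 0.024138046587205156 [0.5 0.  0.9] -0.14854990023771109
```

View pics/w13.png

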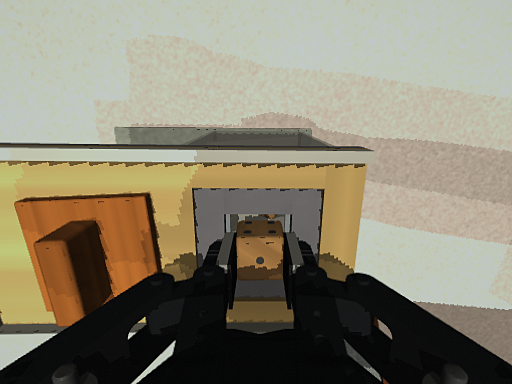

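play_rows:
  commands: "0.45 0 0 0 0;0.45 0 0 0 0;0.45 0 0 0 0;0.5 0 0 30 0;0.6 0 0 60 0;0.6 10 35 60 0;0.6 20 75 60 -3;0.6 30 115 50 -3;0.6 40 155 30 -3;0.6 50 195 10 -3"

```text
time: 25.37
ee_pos: [0.5307, 0.0104, 0.2157]
tcp_rot: [179.5, 0.2, -104.8]
wrist_force: [-0.3, 0.3, -0.4]
opening: 0.0513
```

play_rows:
  commands: "0.6 22 167 -82 0;0.6 22 167 -82 0;0.6 22 167 -82 0;0.6 22 167 -82 0;0.6 22 167 -82 0;0.6 22 167 -82 0"

```text
time: 25.87
ee_pos: [0.5512, 0.1791, 0.1304]
tcp_rot: [179.2, 0.1, -104.5]
wrist_force: [0.4, -1.1, -0.3]
opening: 0.0512
```

```bash
python3 look.py w14 0.5536 0.1835
python3 - <<'E'
from h import *
im=cv2.imread('pics/w14.png');C=cam('wrist')
overlay(C,im,[(.5536,.1835,75.2)],(100,100,380,300),2,'ov14')
_,s=shot('side','s14'); crop(s,200,60,360,230,4,'s14c')
E
```

```text
fit [ 0.5534  0.1831 71.0242  0.8946]
tcp [0.5515 0.1773 0.1319] -104.6 q6 -58.0
shift mm 2.0 5.8 -117.9 turn [np.float64(-4.4)]
```

View pics/ov14.png

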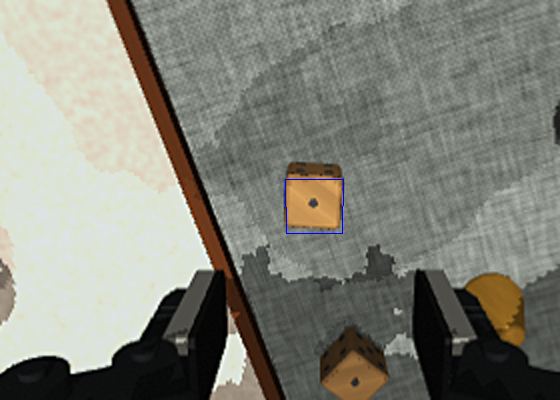

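View pics/s14c.png

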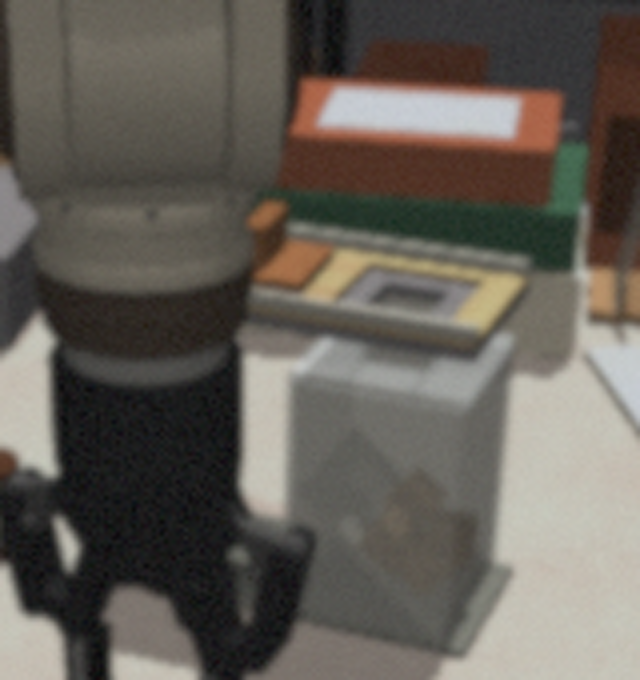

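play_rows:
  commands: "0.6 2 5 -40 0;0.6 2 5 -80 0;0.6 2 5 -108 0;0.6 2 5 -116 0;0.6 2 5 -116 0;0 2 5 -116 0;0 2 5 -116 0;0 2 5 -116 0;0 2 5 -116 0;0 2 5 -116 0"

```text
time: 26.8
ee_pos: [0.5558, 0.1807, 0.0203]
tcp_rot: [179.6, 0.3, -104.8]
wrist_force: [-0.6, -1.4, 8.6]
opening: 0.024
```

play_rows:
  commands: "0 0 0 40 0;0 0 0 80 0;0 -5 -20 115 0;0 -10 -40 150 3;0 -15 -60 185 3;0 -20 -90 215 3;0 -30 -125 240 3;0 -40 -163 246 3;0 -50 -200 246 3;0 -60 -240 246 3"

```text
time: 27.63
ee_pos: [0.4937, -0.0609, 0.2658]
tcp_rot: [179.6, 0.2, -101.7]
wrist_force: [1.5, -1.0, -0.4]
opening: 0.0241
```

```bash
python3 tw.py
```

```text
[ 0.49369473 -0.06090261  0.26584958] [ 179.6    0.2 -101.7] 0.02413729299827267 [ -11.5 -117.5  -63.8] -0.18189858632399591
```

play_rows:
  commands: "0 -11 -118 0 0;0 -11 -118 0 0;0 -11 -118 0 0;0 -11 -118 -15 0;0 -11 -118 -45 0;0 -11 -118 -58 0;0 -11 -118 -60 0;0 -11 -118 -60 0;0 -11 -118 -60 0"

```text
time: 28.38
ee_pos: [0.4834, -0.1775, 0.205]
tcp_rot: [179.5, 0.2, -101.7]
wrist_force: [-0.3, -0.1, 0.4]
opening: 0.0242
```

```bash
python3 tw.py; python3 -c "
from h import *
shot('wrist','w15')"
```

```text
[ 0.48343413 -0.17748193  0.20495904] [ 179.5    0.2 -101.7] 0.024187173178374377 [-1.2 -0.9 -3. ] -0.15541951293495515
```

View pics/w15.png

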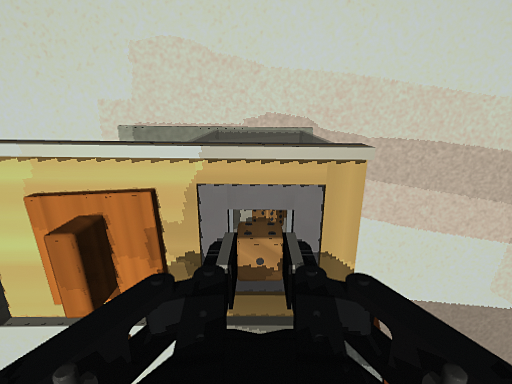

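play_rows:
  commands: "0 -1 -1 -1 0;0.45 -1 -1 -1 0;0.45 -1 -1 -1 0;0.45 -1 -1 -1 0;0.5 -1 -1 30 0;0.6 0 0 60 -7;0.6 10 35 60 -14;0.6 20 75 60 -21;0.6 30 115 50 -28;0.6 40 155 30 -35"

```text
time: 29.27
ee_pos: [0.5203, -0.0364, 0.2415]
tcp_rot: [179.5, 0.3, -135.3]
wrist_force: [1.3, -0.3, -0.2]
opening: 0.0512
```

play_rows:
  commands: "0.6 33 303 -100 -5;0.6 33 303 -100 -5;0.6 33 303 -100 -5;0.6 33 303 -100 -5;0.6 33 303 -100 -5;0.6 33 303 -100 -5;0.6 33 303 -100 -5;0.6 33 303 -100 -5;0.6 33 303 -100 -5;0.6 33 303 -100 -5"

```text
time: 30.1
ee_pos: [0.5517, 0.2665, 0.1386]
tcp_rot: [179.3, 0.1, -139.8]
wrist_force: [-0.6, -0.0, 0.8]
opening: 0.0511
```

```bash
python3 look.py w16 0.5566 0.2803
python3 - <<'E'
from h import *
im=cv2.imread('pics/w16.png');C=cam('wrist')
overlay(C,im,[(.5566,.2803,38.3)],(100,50,400,300),2,'ov16')
_,s=shot('side','s16'); crop(s,200,60,360,230,4,'s16c')
E
```

```text
fit [ 0.5567  0.2793 37.0635  0.892 ]
tcp [0.5521 0.2654 0.1396] -139.9 q6 -15.0
shift mm 4.6 13.9 -125.6 turn [np.float64(-3.0)]
```

View pics/ov16.png

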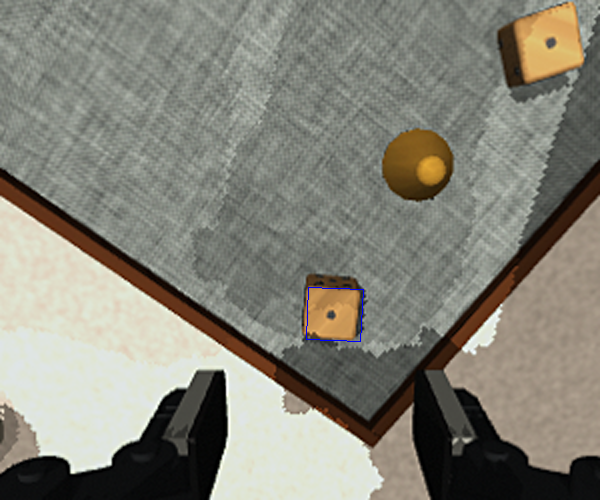

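View pics/s16c.png

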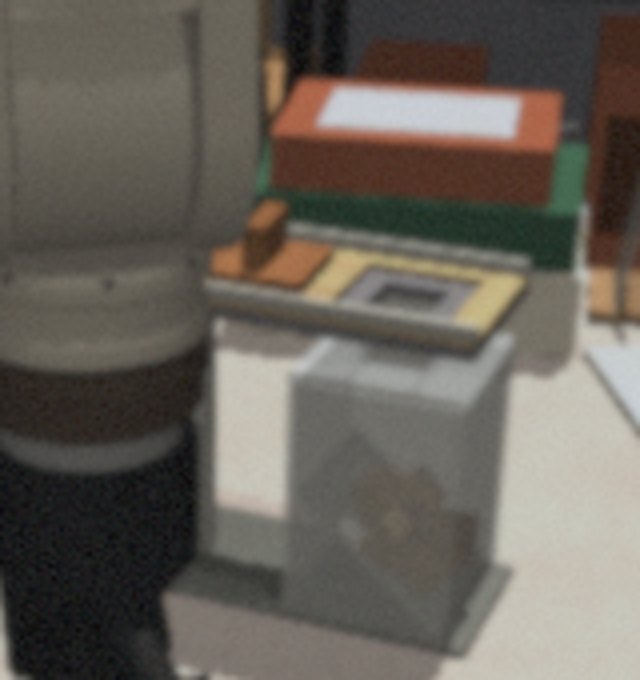

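play_rows:
  commands: "0.6 5 14 -30 -2;0.6 5 14 -65 -2;0.6 5 14 -100 -2;0.6 5 14 -116 -2;0.6 5 14 -122 -2;0.6 5 14 -122 -2;0 5 14 -122 -2;0 5 14 -122 -2;0 5 14 -122 -2;0 5 14 -122 -2"

```text
time: 31.03
ee_pos: [0.5589, 0.2796, 0.0206]
tcp_rot: [179.4, 0.4, -142.0]
wrist_force: [-1.1, -1.7, 6.8]
opening: 0.0247
```

play_rows:
  commands: "0 0 0 0 0;0 0 0 40 0;0 0 0 80 0;0 -5 -20 115 7;0 -10 -40 150 14;0 -15 -60 185 21;0 -20 -90 215 28;0 -30 -125 240 35;0 -40 -163 246 40;0 -50 -200 246 40"

```text
time: 31.87
ee_pos: [0.5075, 0.078, 0.2678]
tcp_rot: [179.7, 0.3, -101.6]
wrist_force: [0.5, -0.7, 0.0]
opening: 0.024
```

```bash
python3 tw.py
```

```text
[0.50751817 0.07803021 0.26784476] [ 179.7    0.3 -101.6] 0.02402494671550898 [ -25.3 -256.4  -65.8] -0.312606256591593
```

play_rows:
  commands: "0 -25 -256 0 0;0 -25 -256 0 0;0 -25 -256 0 0;0 -25 -256 0 0;0 -25 -256 0 0;0 -25 -256 0 0;0 -25 -256 -10 0;0 -25 -256 -45 0;0 -25 -256 -58 0;0 -25 -256 -62 0"

```text
time: 32.7
ee_pos: [0.4815, -0.1768, 0.2]
tcp_rot: [179.2, 0.2, -102.0]
wrist_force: [-0.5, -1.0, 0.4]
opening: 0.0239
```

```bash
python3 tw.py; python3 -c "
from h import *
shot('wrist','w17')"
```

```text
[ 0.48145014 -0.17683592  0.19999269] [ 179.2    0.2 -102. ] 0.02386498070261387 [ 0.7 -1.6  2. ] 0.12098015231994452
```

View pics/w17.png

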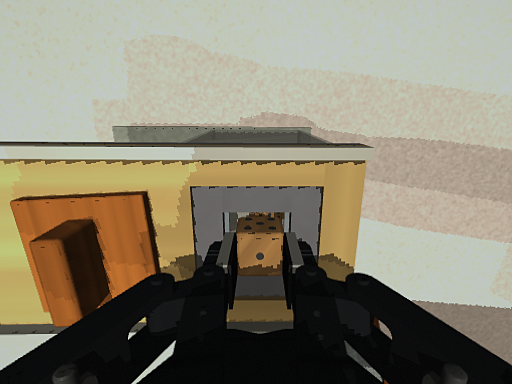

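play_rows:
  commands: "0 0 -1 3 0;0.45 0 -1 3 0;0.45 0 -1 3 0;0.45 0 -1 3 0;0.5 0 -1 30 0;0.6 0 0 60 0;0.6 -5 35 60 -7;0.6 -10 75 60 -14;0.6 -15 115 50 -21;0.6 -20 155 30 -25"

```text
time: 33.58
ee_pos: [0.4641, -0.0298, 0.2383]
tcp_rot: [179.6, 0.3, -127.4]
wrist_force: [2.1, 0.7, -0.1]
opening: 0.0511
```

play_rows:
  commands: "0.6 -53 290 -100 0;0.6 -53 290 -100 0;0.6 -53 290 -100 0;0.6 -53 290 -100 0;0.6 -53 290 -100 0;0.6 -53 290 -100 0;0.6 -53 290 -100 0;0.6 -53 290 -100 0;0.6 -53 290 -100 0"

```text
time: 34.33
ee_pos: [0.4091, 0.2622, 0.1347]
tcp_rot: [179.3, 0.1, -126.7]
wrist_force: [0.2, 0.6, -0.6]
opening: 0.0509
```

```bash
python3 look.py w18 0.4087 0.2725
python3 - <<'E'
from h import *
im=cv2.imread('pics/w18.png');C=cam('wrist')
overlay(C,im,[(.4087,.2725,53.4)],(100,50,400,300),2,'ov18')
_,s=shot('side','s18'); crop(s,200,60,360,230,4,'s18c')
E
```

```text
fit [ 0.4088  0.2713 56.5055  0.8962]
tcp [0.4097 0.2606 0.1356] -126.8 q6 -21.0
shift mm -0.9 10.7 -121.6 turn [np.float64(3.3)]
```

View pics/ov18.png

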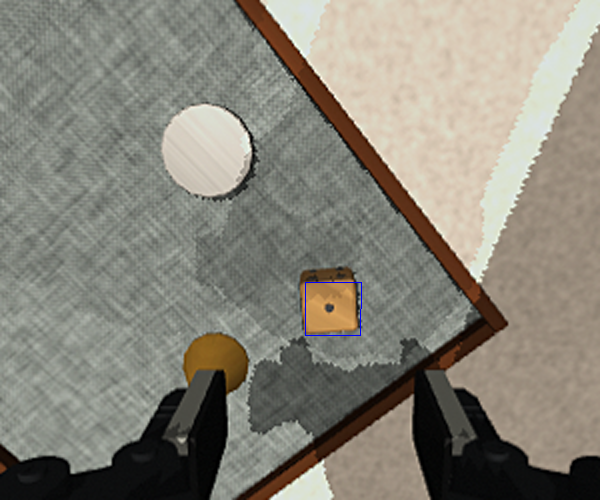

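View pics/s18c.png

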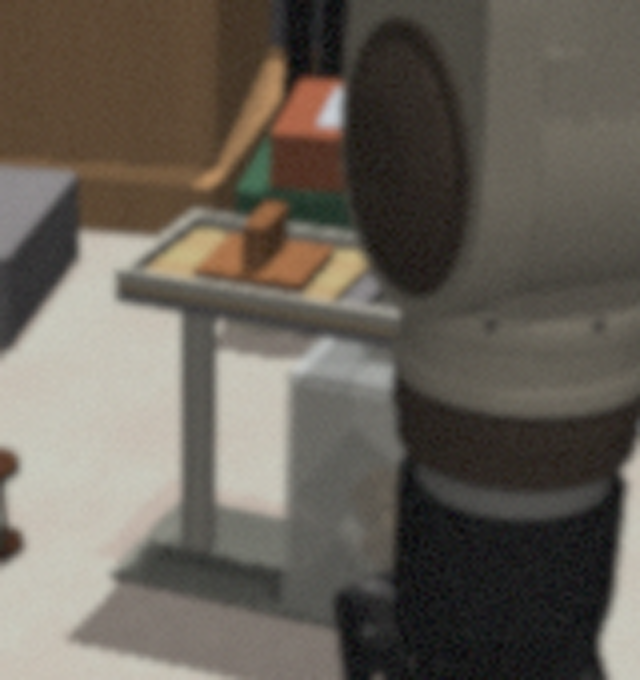

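play_rows:
  commands: "0.6 -1 11 -30 1;0.6 -1 11 -65 1;0.6 -1 11 -100 1;0.6 -1 11 -114 1;0.6 -1 11 -118 1;0.6 -1 11 -118 1;0 -1 11 -118 1;0 -1 11 -118 1;0 -1 11 -118 1;0 -1 11 -118 1"

```text
time: 35.27
ee_pos: [0.411, 0.2706, 0.0204]
tcp_rot: [179.4, 0.4, -126.0]
wrist_force: [-0.2, -1.2, 6.5]
opening: 0.0237
```

play_rows:
  commands: "0 0 0 0 0;0 0 0 40 0;0 0 0 80 0;0 5 -20 115 7;0 10 -40 150 14;0 15 -60 185 21;0 20 -90 215 24;0 30 -125 240 24;0 40 -163 246 24;0 50 -200 246 24"

```text
time: 36.1
ee_pos: [0.4605, 0.0686, 0.2681]
tcp_rot: [179.7, 0.3, -101.9]
wrist_force: [0.9, 0.8, -0.9]
opening: 0.0243
```

```bash
python3 tw.py
```

```text
[0.46046128 0.06861976 0.26813338] [ 179.7    0.3 -101.9] 0.024279976145466935 [  21.7 -247.   -66.1] 0.0008825707724327003
```

play_rows:
  commands: "0 22 -248 0 0;0 22 -248 0 0;0 22 -248 0 0;0 22 -248 0 0;0 22 -248 0 0;0 22 -248 0 0;0 22 -248 -10 0;0 22 -248 -45 0;0 22 -248 -57 0;0 22 -248 -60 0"

```text
time: 36.93
ee_pos: [0.4806, -0.1779, 0.2021]
tcp_rot: [179.2, 0.2, -102.0]
wrist_force: [-0.6, 0.6, -0.5]
opening: 0.0242
```

```bash
python3 tw.py; python3 -c "
from h import *
shot('wrist','w19')"
```

```text
[ 0.48062172 -0.17789131  0.20209386] [ 179.2    0.2 -102. ] 0.02416877796524257 [ 1.6 -0.5 -0.1] 0.11268040659830092
```

View pics/w19.png

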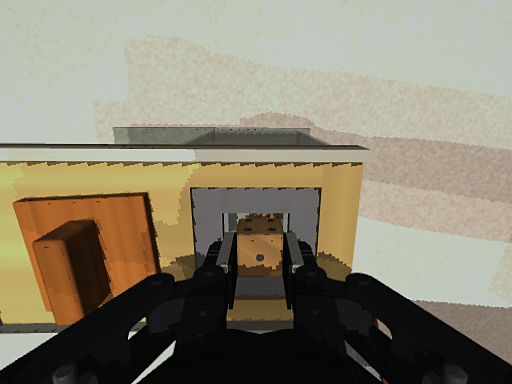

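play_rows:
  commands: "0 1 0 0 0;0.45 1 0 0 0;0.45 1 0 0 0;0.45 1 0 0 0;0.5 1 0 30 0;0.6 1 0 60 0;0.6 20 10 95 0;0.6 50 20 125 0;0.6 50 20 125 0;0.6 50 20 125 0"

```text
time: 37.82
ee_pos: [0.5334, -0.1577, 0.3303]
tcp_rot: [179.5, 0.2, -101.9]
wrist_force: [-0.2, -0.1, -1.2]
opening: 0.0508
```

```bash
python3 - <<'E'
from h import *
print(get_obs()['ee_pos'])
_,w=shot('wrist','w20')
_,s=shot('side','s20'); crop(s,200,60,360,230,4,'s20c')
_,t=shot('top','t20'); crop(t,130,120,370,300,3,'t20c')
E
```

```text
[ 0.53340795 -0.15765776  0.33032079]
```

View pics/w20.png

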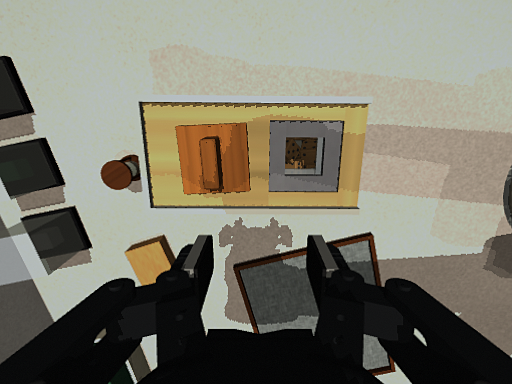

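View pics/s20c.png

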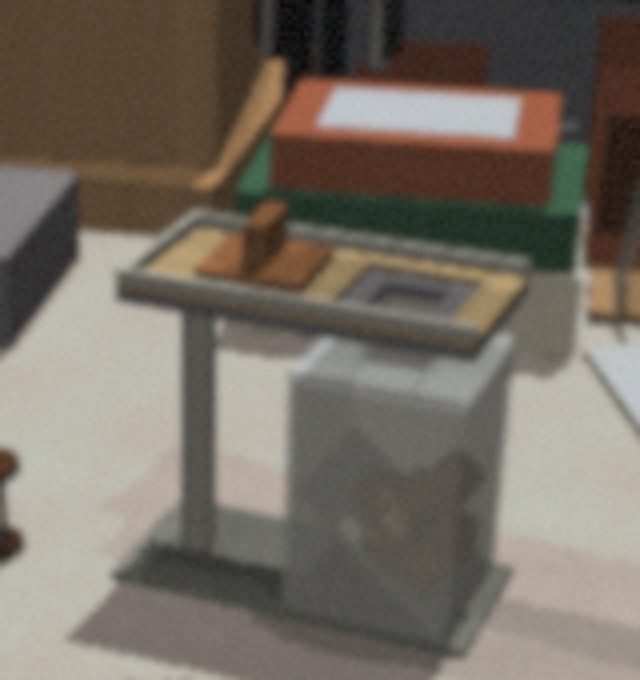

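View pics/t20c.png

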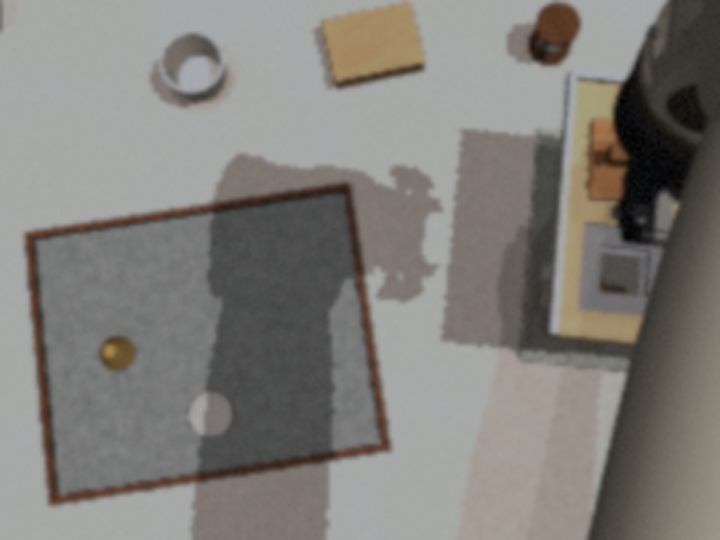

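```bash
python3 - <<'E'
from h import *
w=cv2.imread('pics/w20.png'); crop(w,130,90,380,220,3,'w20c')
E
```

```text
(no output)
```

View pics/w20c.png

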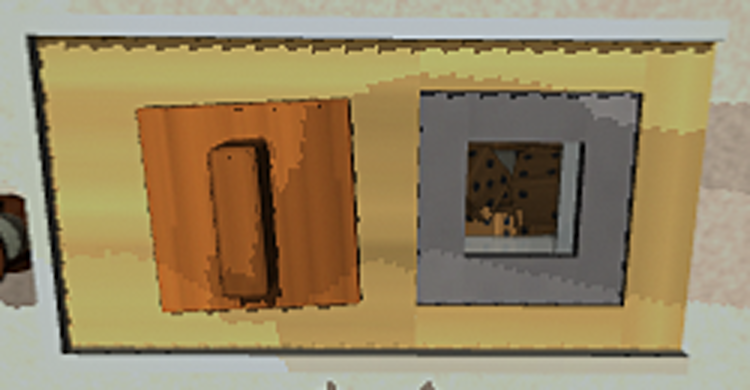

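```bash
python3 - <<'E'
from h import *
o=get_obs(); C=cam('wrist',o)
def quad(p,z,n):
    P=back(C,fromcrop(p,130,90,3),z)[:,:2]; TL,TR,BR,BL=P
    a=(TL+BL-TR-BR); b=(BL+BR-TL-TR)
    print(n,P.mean(0).round(4),'len',(np.linalg.norm(a)/2).round(4),(np.linalg.norm(b)/2).round(4),'ang',np.degrees(np.arctan2(a[1],a[0])).round(2),np.degrees(np.arctan2(-b[0],b[1])).round(2))
quad([(137,108),(350,98),(361,304),(162,312)],.208,'lid')
quad([(420,92),(641,95),(624,305),(418,304)],.2,'pocket')
quad([(208,148),(258,142),(269,295),(221,299)],.234,'bar')
print(o['tcp_rot'],o['ee_pos'])
E
```

```text
lid [ 0.5638 -0.1962] len 0.064 0.064 ang -9.61 -9.72
pocket [ 0.4792 -0.1787] len 0.0687 0.0679 ang -12.71 -11.9
bar [ 0.5639 -0.1966] len 0.0139 0.0432 ang -6.31 -10.51
[ 179.22151167    0.19634221 -101.97433105] [ 0.53076224 -0.1580025   0.32790615]
```

play_rows:
  commands: "0.5 35 -38 -35 2;0.5 35 -38 -65 2;0.5 35 -38 -65 2;0.5 35 -38 -65 2;0.5 35 -38 -65 2;0.5 35 -38 -65 2;0.5 35 -38 -65 2;0.5 35 -38 -65 2"

```text
time: 38.63
ee_pos: [0.5666, -0.1957, 0.266]
tcp_rot: [179.5, 0.2, -99.9]
wrist_force: [0.6, 0.1, 0.5]
opening: 0.0424
```

```bash
python3 - <<'E'
from h import *
print(get_obs()['ee_pos'],get_obs()['tcp_rot'])
_,w=shot('wrist','w21')
E
```

```text
[ 0.56659238 -0.19567582  0.2659572 ] [ 1.79495485e+02  1.73855147e-01 -9.99478640e+01]
```

View pics/w21.png

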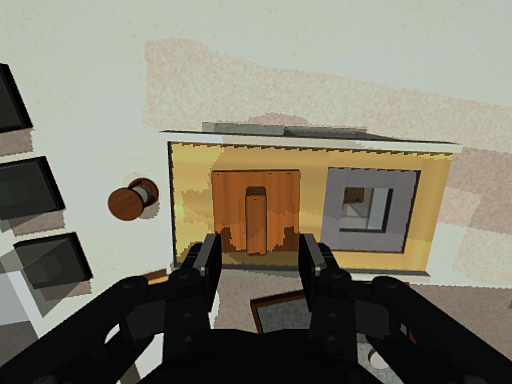

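play_rows:
  commands: "0.5 0 0 -25 0;0.5 0 0 -40 0;0.5 0 0 -47 0;0.5 0 0 -47 0;0 0 0 -47 0;0 0 0 -47 0;0 0 0 -47 0;0 0 0 -47 0;0 0 0 -47 0;0 0 0 -47 0"
  force: 40

```text
time: 39.52
ee_pos: [0.567, -0.1961, 0.2186]
tcp_rot: [179.5, 0.2, -100.0]
wrist_force: [-1.0, 0.9, 5.9]
opening: 0.013
```

```bash
python3 tw.py; python3 - <<'E'
from h import *
print(get_obs()['wrist_force'])
_,w=shot('wrist','w22')
E
```

```text
[ 0.56696112 -0.19608649  0.21861668] [ 179.5    0.2 -100. ] 0.013002143726536635 [-84.8  17.7 -16.6] -1.932771621674334
[-1.03721592  0.90890718  5.88095183]
```

View pics/w22.png

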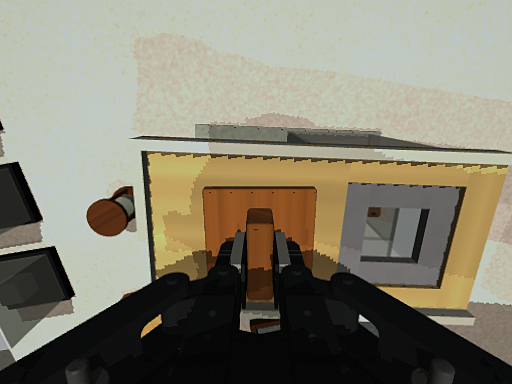

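play_rows:
  commands: "0 -10 2 0.5 -0.5;0 -20 4 0.5 -1;0 -30 6 0.5 -1.5;0 -40 8 0.5 -2;0 -50 10 0.5 -2;0 -60 12 0.5 -2;0 -70 14 0.5 -2;0 -78 16 0.5 -2;0 -78 16 0.5 -2;0 -78 16 0.5 -2"

```text
time: 40.4
ee_pos: [0.4882, -0.1799, 0.2186]
tcp_rot: [179.4, 0.2, -102.0]
wrist_force: [-4.1, 0.7, 8.1]
opening: 0.013
```

```bash
python3 tw.py; python3 - <<'E'
from h import *
print(get_obs()['wrist_force'])
C,w=shot('wrist','w23')
crop(w,130,110,380,320,3,'w23c')
E
```

```text
[ 0.48820114 -0.17992296  0.21860073] [ 179.4    0.2 -102. ] 0.01298662592429474 [ -6.    1.5 -16.6] 0.07974716774923252
[-4.14450606  0.67272466  8.12544503]
```

View pics/w23c.png

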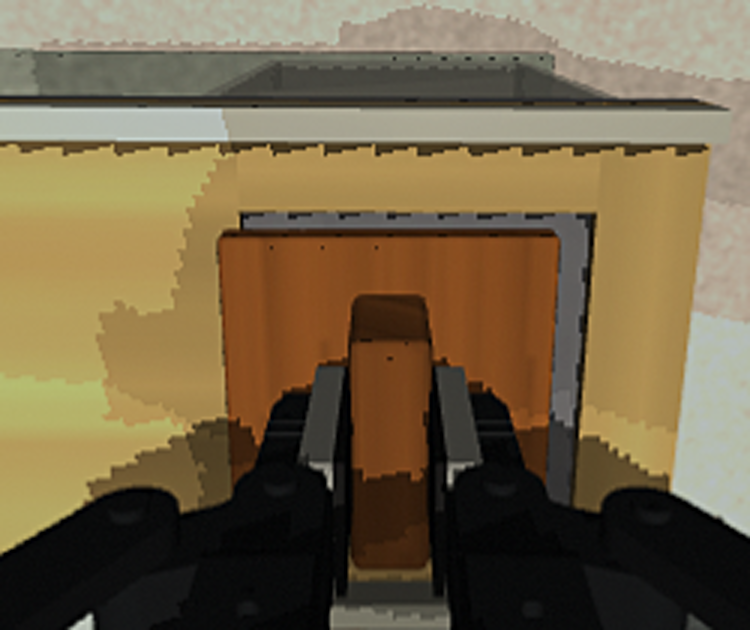

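play_rows:
  commands: "0 -3 1 0 0;0 -6 1 0 0;0 -6 1 0 0;0 -6 1 0 0"

```text
time: 40.78
ee_pos: [0.4825, -0.179, 0.2171]
tcp_rot: [179.3, 0.2, -102.0]
wrist_force: [-0.2, -0.1, -0.6]
opening: 0.0128
```

```bash
python3 tw.py; python3 - <<'E'
from h import *
print(get_obs()['wrist_force'])
C,w=shot('wrist','w24')
crop(w,130,110,380,320,3,'w24c')
E
```

```text
[ 0.48252267 -0.1789717   0.21708544] [ 179.3    0.2 -102. ] 0.012831564707312743 [ -0.3   0.6 -15.1] 0.073446397553667
[-0.17981644 -0.05931901 -0.64723589]
```

View pics/w24c.png

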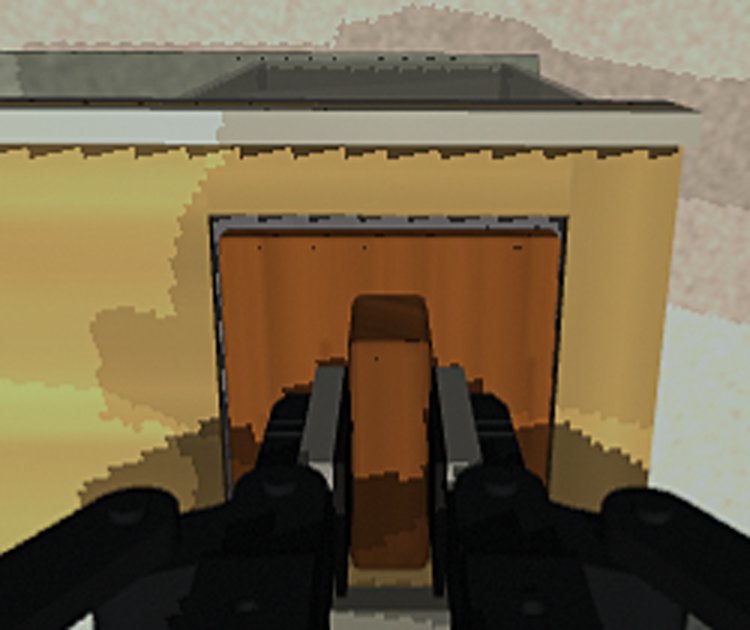

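play_rows:
  commands: "0.25 0 0 0 0;0.35 0 0 0 0;0.4 0 0 0 0;0.4 0 0 0 0;0.4 0 0 0 0"

```text
time: 41.25
ee_pos: [0.4826, -0.179, 0.2176]
tcp_rot: [179.3, 0.2, -102.0]
wrist_force: [0.4, 0.8, -0.2]
opening: 0.034
```

```bash
python3 tw.py; python3 - <<'E'
from h import *
print(get_obs()['wrist_force'])
C,w=shot('wrist','w25')
crop(w,130,110,380,320,3,'w25c')
_,s=shot('side','s25'); crop(s,200,60,360,230,4,'s25c')
E
```

```text
[ 0.48260111 -0.17898663  0.21756307] [ 179.3    0.2 -102. ] 0.03398534371053937 [ -0.4   0.6 -15.6] 0.0702710810583369
[ 0.4324298   0.806755   -0.21088773]
```

View pics/w25c.png

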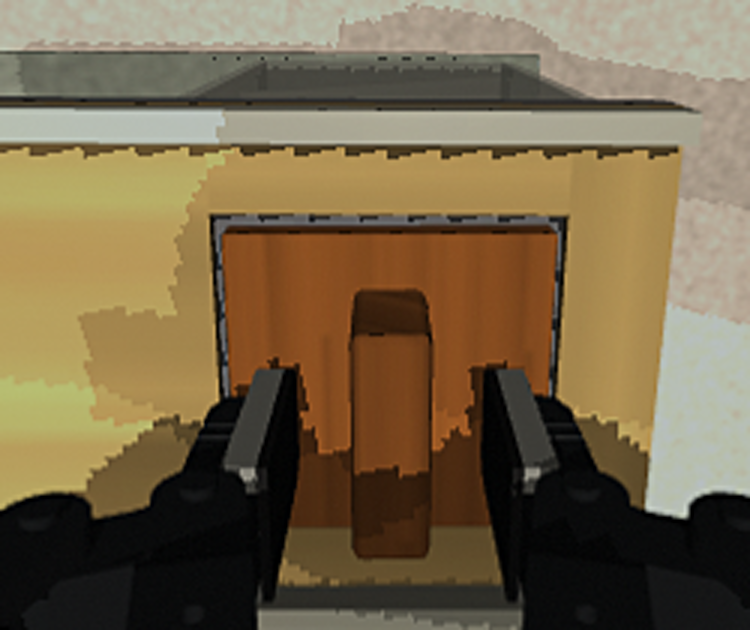

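View pics/s25c.png

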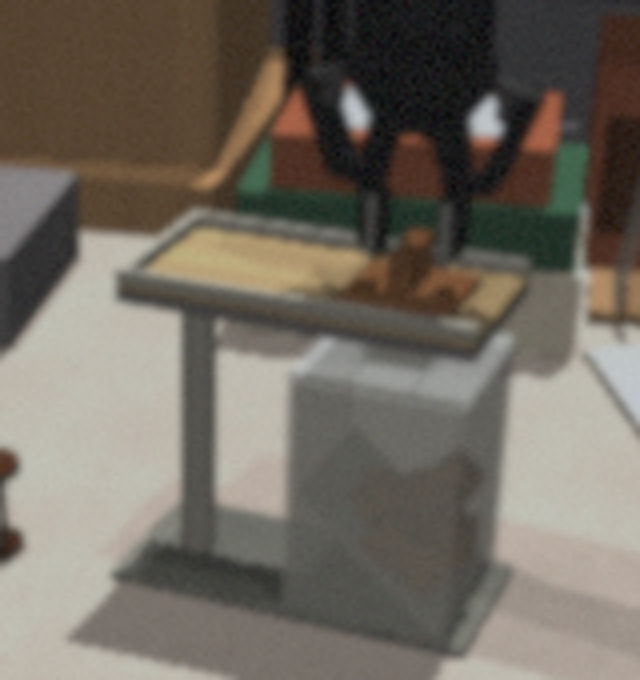

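play_rows:
  commands: "0.5 0 0 20 0;0.5 0 0 50 0;0.6 -20 0 90 0;0.6 -20 30 130 0;0.6 -20 50 130 0;0.6 -20 50 130 0;0.6 -20 50 130 0;0.6 -20 50 130 0;0.6 -20 50 130 0;0.6 -20 50 130 0"

```text
time: 42.18
ee_pos: [0.4624, -0.1295, 0.3467]
tcp_rot: [179.3, 0.2, -102.0]
wrist_force: [0.2, -0.4, -0.8]
opening: 0.0515
```

```bash
python3 tw.py; python3 - <<'E'
from h import *
C,w=shot('wrist','w26')
crop(w,130,60,380,230,3,'w26c')
_,s=shot('side','s26'); crop(s,200,60,360,230,4,'s26c')
E
```

```text
[ 0.4624015  -0.12947928  0.34665967] [ 179.3    0.2 -102. ] 0.051450924245745704 [  19.8  -48.9 -144.7] 0.11078911642252365
```

View pics/w26c.png

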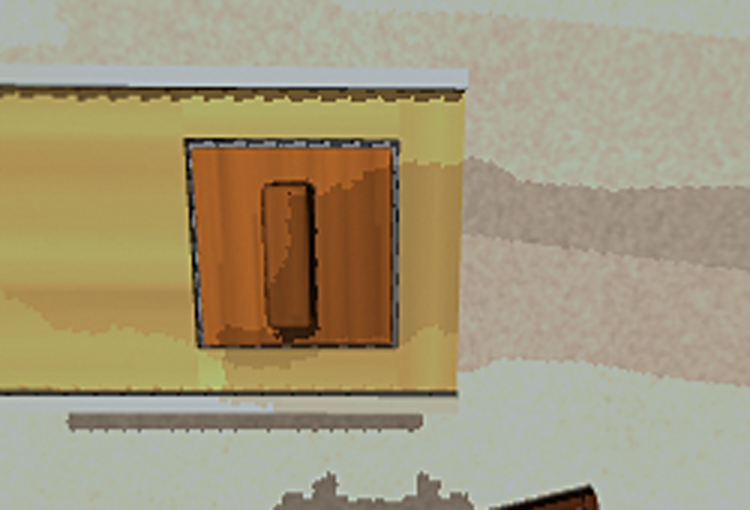

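View pics/s26c.png

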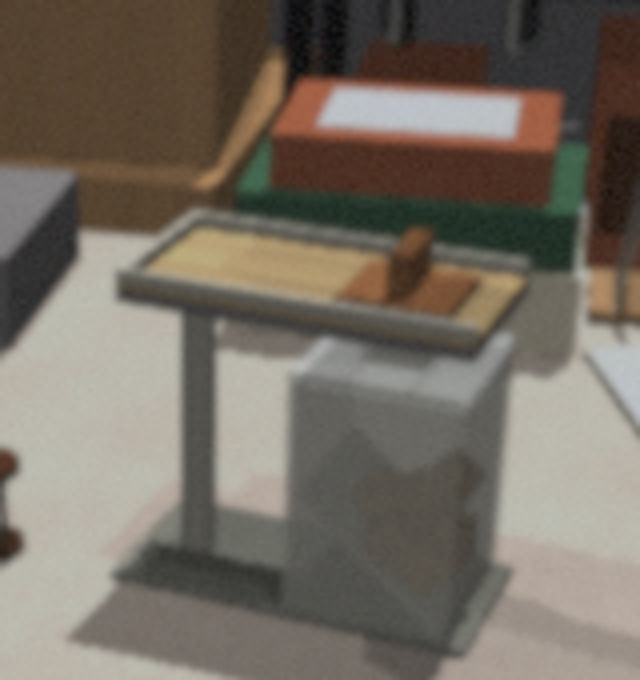

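```bash
python3 - <<'E'
from h import *
C=cam('wrist')
def quad(p,z,n):
    P=back(C,fromcrop(p,130,60,3),z)[:,:2]; TL,TR,BR,BL=P
    a=(TL+BL-TR-BR)/2; b=(BL+BR-TL-TR)/2
    print(n,P.mean(0).round(4),np.linalg.norm(a).round(4),np.linalg.norm(b).round(4))
for z in(.204,.208): quad([(190,147),(393,147),(394,345),(203,346)],z,'lid')
quad([(185,140),(399,140),(398,346),(199,348)],.2,'pocket')
quad([(262,183),(306,183),(309,332),(269,334)],.230,'bar')
s=cv2.imread('pics/s26.png'); S=cam('side')
R=np.degrees(0)
a=np.radians(-12.1);X=np.array([np.cos(a),np.sin(a),0]);Y=np.array([-np.sin(a),np.cos(a),0])
for z in(.196,.2):
    P=[np.array([.4822,-.1784,z+.034])+sx*.007*X+sy*.022*Y for sx in(-1,1) for sy in(-1,1)]
    print(z,((proj(S,P)-[200,60]+.5)*4).round(0).tolist())
E
```

```text
lid [ 0.4817 -0.1778] 0.0654 0.0652
lid [ 0.4813 -0.1781] 0.0645 0.0642
pocket [ 0.4819 -0.1782] 0.0695 0.0688
bar [ 0.482  -0.1775] 0.0127 0.0451
0.196 [[438.0, 230.0], [414.0, 255.0], [414.0, 227.0], [390.0, 252.0]]
0.2 [[438.0, 224.0], [414.0, 248.0], [415.0, 220.0], [390.0, 245.0]]
```

```bash
python3 -c "
from workcell import *
print(job_done(), get_obs()['time'])"
```

```text
the job is handed in; nothing more can be done
the job is handed in; nothing more can be done
```

All seven dice are in the tower and the lid is seated in the pocket. I handed the job in at about 42 s; the hand-in reported no verdict.

**Dice:** I picked the seven dice from the tray one at a time and dropped them through the neck. A top-camera view before I closed the tower showed the tray holding only the cone and the disc. The side view showed the heap well below the shoulder, though I judged that by eye and did not measure each die's height.

**Lid:** I gripped it by its bar, slid it along the deck without lifting it, and released it over the mouth, where it dropped in. Its measured centre is within about 1 mm of the mouth. The bar's position in the side picture matches an underside height of 196 mm, not 200 mm. In the last views the lid looks flat and the gripper is clear of everything.

**What went wrong or disagreed:**
- Early on the wrist joint reached its range limit and the tool tilted about 3.5°. I corrected it to under 1° before touching anything.
- Die angles from different views disagreed by up to about 7°. Every grasp still held.
- I noticed neither a knocked die nor a slackened grip.

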